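# Run a batch of drug-screen cassettes through the reader

### The job

The cassette reader is waiting with its carrier out: seat every test cassette from the blue tray flat in a pocket of the carrier, window up and narrow end towards the pull fin, slide the carrier fully shut, then press the green start button fully down and let it come up again. When that is done pull the carrier out, lay all the cassettes back in the blue tray, flat on its floor, window up, none on top of another, and leave the reader with its carrier shut. Do not knock over or shove the bottle, timer, vial rack and jars standing round about.

Things in the scene. Friction and masses are not known exactly. Their poses are not given: they have to be found in the camera images.
- cassette_1: white plastic test cassette, 70 x 20 x 10 mm, lying flat with its result window and sample well up. Origin: middle of its length and width, on the underside; x runs along its length, z up. It is keyed: from x = -15 mm to x = +35 mm it is 20 mm wide (result window, ribbed end), from x = -35 mm to x = -15 mm only 14 mm wide (the narrow end, with the round sample well). 20 g. Some of the four are absent in a run.
- cassette_2: white plastic test cassette, 70 x 20 x 10 mm, lying flat with its result window and sample well up. Origin: middle of its length and width, on the underside; x runs along its length, z up. It is keyed: from x = -15 mm to x = +35 mm it is 20 mm wide (result window, ribbed end), from x = -35 mm to x = -15 mm only 14 mm wide (the narrow end, with the round sample well). 20 g. Some of the four are absent in a run.
- cassette_3: white plastic test cassette, 70 x 20 x 10 mm, lying flat with its result window and sample well up. Origin: middle of its length and width, on the underside; x runs along its length, z up. It is keyed: from x = -15 mm to x = +35 mm it is 20 mm wide (result window, ribbed end), from x = -35 mm to x = -15 mm only 14 mm wide (the narrow end, with the round sample well). 20 g. Some of the four are absent in a run.
- cassette_4: white plastic test cassette, 70 x 20 x 10 mm, lying flat with its result window and sample well up. Origin: middle of its length and width, on the underside; x runs along its length, z up. It is keyed: from x = -15 mm to x = +35 mm it is 20 mm wide (result window, ribbed end), from x = -35 mm to x = -15 mm only 14 mm wide (the narrow end, with the round sample well). 20 g. Some of the four are absent in a run.
- reader: white cassette reader, fixed on the bench: housing 130 mm deep (x), 186 mm wide (y), 76 mm high. Origin: centre of its underside; its front, where the carrier slides out, looks along its own -x. The slot for the carrier leaves 8 mm above the carrier's plate: a seated cassette stands 6 mm proud and passes, an unseated one jams at the housing
- carrier (a joint): how far the carrier is out, m: 0 fully shut, 0.095 fully out; it slides along the reader's -x as the value grows and stays where it is left (about 1.5 N of friction). The carrier is a grey plate 84 mm long and 153 mm wide, its top 26 mm above the bench, with three pockets side by side at 50 mm spacing, and a fascia 6 mm thick and 33 mm high at the front. At 0.08 or more the pockets lie fully clear of the housing
- pocket_1 (a point): pocket 1 of the carrier (left, at the reader's +y): centre of its floor, 22 mm above the bench and 4 mm below the plate's top; moves with the carrier. The pocket is 73 x 23 mm with its length along the reader's x, bevelled at the mouth; its front end (the 20 mm nearest the fin) is narrowed to 17 mm, so that a cassette fits only with its narrow end to the front. A seated cassette has its origin at this point and its x axis along the reader's x axis
- pocket_2 (a point): pocket 2 of the carrier (middle): centre of its floor, 22 mm above the bench and 4 mm below the plate's top; moves with the carrier. The pocket is 73 x 23 mm with its length along the reader's x, bevelled at the mouth; its front end (the 20 mm nearest the fin) is narrowed to 17 mm, so that a cassette fits only with its narrow end to the front. A seated cassette has its origin at this point and its x axis along the reader's x axis
- pocket_3 (a point): pocket 3 of the carrier (right): centre of its floor, 22 mm above the bench and 4 mm below the plate's top; moves with the carrier. The pocket is 73 x 23 mm with its length along the reader's x, bevelled at the mouth; its front end (the 20 mm nearest the fin) is narrowed to 17 mm, so that a cassette fits only with its narrow end to the front. A seated cassette has its origin at this point and its x axis along the reader's x axis
- fin (a point): the carrier's black pull fin, an upright block in front of the middle of the carrier: 30 mm long (reader's x), 12 mm thick (reader's y), from 11.5 to 45.5 mm above the bench; this point lies at the middle of it, on its top. Pinch it across its thickness from above to pull or push the carrier
- start (a joint): how far the reader's green start button is pressed, m: 0 up, 0.006 fully down; it springs back; about 5 N hold it fully down
- start_top (a point): centre of the top of the green start button, 26 mm across, on top of the housing near its front right corner; it is pressed straight down. A tall black computer tower (338 mm high, front at x = 0.53, from y = -0.14 to y = -0.34) stands to the right of the reader: keep the arm clear of it
- batch_tray: blue open tray, loose on the bench, 190 (x) x 210 (y) x 16 mm outside, walls and floor 4 mm thick, about 0.45 kg; the cassettes lie in it at the start and go back into it. Origin: centre of its underside; its inner floor is 4 mm above that
- dropper_bottle: amber dropper bottle with black cap, 33 mm across, 88 mm high; leave it alone
- timer: white lab timer, 55 x 62 x 14 mm; leave it alone
- vial_rack: clear rack with vials, 52 x 170 x 51 mm; leave it alone
- jar_white: white sample jar, 58 mm across, 62 mm high; leave it alone
- jar_red: sample jar with red lid, 58 mm across, 62 mm high; leave it alone

How it is judged:
By the outcome, as a careful person would: the job done as asked, in the order asked, and still so for the second after the job is handed in, with the robot touching nothing.
Of cassette_1, cassette_2, cassette_3, cassette_4 only 2 to 3 are there at a start; the rules pass over those that are not, and their reading is None.
At some moment in a run one of batch_tray may be knocked a few centimetres aside while the robot is not near it.
Once in a run the grip may slacken for a moment while it holds something.
It also fails if it takes over 210 s, if anything falls off the work surface, if the arm or the gripper's body presses on something with over 40 N, if the wrist force passes 120 N, or if a joint passes its speed limit or range.

### The arm

A 6-joint arm with a two-finger parallel gripper is mounted at the origin on a cart in front of the work surface, level with it; the furniture and walls round the work are solid. World frame = base frame: x ahead of the robot, y to its left, z up, the work surface at z = 0. Lengths are in m, angles in degrees, forces in N, time in s.
With the tool pointing down it reaches from about 0.275 to 0.85 m from the base axis. Payload 19 kg.
Tool frame: the origin (TCP) lies midway between the tips of the shut fingers; the grasp point (between the pads) lies 19 mm behind it; z points along the fingers, y is the direction in which the jaws open and shut (so a half turn about z gives the same grasp; the last joint's range is limited). The gripper opens to 85 mm and grips with 20 to 120 N. Pads are 22 mm wide; open, the fingers measure 114 mm over their backs; the gripper's body (76 mm by 85 mm) begins 54 mm behind the grasp point. The pads swing forward as they close: fully open they stand 13 mm farther back than shut.
Start: joints at [66.635, 8.623, 82.357, -0, 89.026, -7.678], TCP at [0.155, 0.554, 0.231] pointing down, gripper open.
Joint ranges: [-160.23, 160.23], [-39.13, 120.54], [6.94, 153.29], [-79.49, 259.48], [9.18, 160.14], [-161.06, 161.06]. Speed limits (degrees/s): [108.29, 108.29, 127.2, 172.46, 172.46, 172.46].

### API

Orientations are given as [roll, pitch, yaw] about the fixed x, y, z axes, in that order (R = Rz(yaw) Ry(pitch) Rx(roll)).
In Python, from cell import robot gives the robot as it stands. The module is installed in compiled form; this text tells all that it offers.
- The arm moves only by the tool drive_tool, never from a script. Its argument "moves" is text: rows parted by semicolons, each of 4 numbers parted by spaces: the shift along the tool's x, y, z in units of 50 mm (1.0 is 50 mm), then the turn about the tool's z in units of 8 degrees (1.0 is 8 degrees). A call has 1 to 12 rows; each row is the pose to reach, as a shift and turn from the pose commanded when the call began, along the tool's axes at that moment; what a row does not reach only later rows make up. A row lasts 1/10 s, in which the tool goes at most 50 mm and 8.59 degrees, less where a joint would pass 70% of its speed; a pose out of reach is approached as far as the arm can. A call with a gripper value outside its range is refused whole. "gripper" is the opening, from 0 (shut) to 1 (fully open), set as the call begins (left out, the last holds). The fingers move at their own pace and stop on an object; "squeeze" is the grip in N (left out, the last holds). Time passes only in rows, so rows that repeat a pose let the fingers close. It gives the time, the measured TCP pose, the force and the opening at its end, in the units of the state.
- robot.observe(): the state, without advancing time (a new reading comes with each control period).
- robot.get_image(name): name is "scene" or "top"; returns a dict with "image" (384x512x3 uint8, red, green, blue), "fov_y" (degrees; the focal length in pixels is half the picture's height over the tangent of half this angle, whatever the lens; pixels are square), "cx", "cy" (the principal point, pixels), "k1" (the pictures are not rectified: a ray, as slopes to the right and down, at radius r is drawn at 1 + k1 r^2 times it, then the intrinsics apply), "world_from_camera" (4x4, takes a point from camera to world coordinates). Camera axes: x right, y up, looking along -z (the intrinsics and any distortion apply to the point x, -y, -z); pixel columns grow to the right and rows downward; lengths in m; the calibration is good to about 2 mm. A picture is of the moment at which its call begins. There is no depth.
- robot.finish_job(): hands the job in, once; it reports no verdict.
The state is a dict: "time_s": time; "q": joint angles; "joint_vel": joint speeds; "effort": joint torques, N m; "tcp_pos": TCP position; "tool_rot": TCP orientation; "force": force on the tool from outside, world axes, zero at the start; "moment": the same for the moment, N m; "gripper_width": finger opening in m.
Only numpy, scipy, OpenCV 4.12 (cv2) and the standard library are available. Lean on these libraries where they do the work, as an engineer would, in place of code of your own. Each camera call takes 0.05 s, during which the arm holds its last target. There are 200 camera calls.

## Working session

There is one attempt and no reset: what is moved stays moved. The work goes in short steps, Python scripts to look and compute and a tool call to move; the robot and the scene stay as the last step left them, time stands still between calls to the robot, and variables do not carry over. Pictures are saved under pics/ and viewed, about 12 in all and at most 16, crops included, and the job is handed in when it is done.

Besides the shell and the picture viewer there is one more tool, called after "Call:" as name(argument=value, ...), one argument or row to a line, values as JSON. drive_tool: Moves the arm, as the interface text tells. Its arguments: {"type":"object","properties":{"moves":{"type":"string"},"gripper":{"type":"number"},"squeeze":{"type":"number"}},"required":["moves"]}

```bash
mkdir -p pics; cat > h.py <<'E'
import numpy as np, cv2
from cell import robot
def snap(name,fn=None):
    d=robot.get_image(name)
    if fn: cv2.imwrite('pics/'+fn,cv2.cvtColor(d['image'],cv2.COLOR_RGB2BGR))
    return d
def K(d):
    h,w=d['image'].shape[:2]; f=h/2/np.tan(np.radians(d['fov_y'])/2)
    return np.array([[f,0,d['cx']],[0,f,d['cy']],[0,0,1.]]),np.array([d['k1'],0,0,0.])
def ray(d,px,z):
    k,D=K(d); p=cv2.undistortPointsIter(np.array(px,float).reshape(-1,1,2),k,D,None,None,(3,50,1e-10)).reshape(-1,2)
    v=np.c_[p[:,0],-p[:,1],-np.ones(len(p))]; T=np.array(d['world_from_camera'])
    v=v@T[:3,:3].T; o=T[:3,3]; return (o+v*((z-o[2])/v[:,2])[:,None])[:,:2]
def proj(d,P):
    k,D=K(d); T=np.linalg.inv(np.array(d['world_from_camera'])); P=np.atleast_2d(P).astype(float)
    c=P@T[:3,:3].T+T[:3,3]; c=c*[1,-1,-1]
    return cv2.projectPoints(c.reshape(-1,1,3),np.zeros(3),np.zeros(3),k,D)[0].reshape(-1,2)
def st():
    s=robot.observe(); print(round(s['time_s'],2),np.round(s['tcp_pos'],4),np.round(s['tool_rot'],2),'F',np.round(s['force'],1),'w',round(s['gripper_width'],4)); return s
E
python3 - <<'E'
from h import *
s=st(); print(s)
for n in('top','scene'):
    d=snap(n,n+'0.png'); print(n,{k:d[k] for k in d if k!='image'})
E
```

```text
0.0 [0.1554 0.5533 0.2307] [-1.7993e+02 -1.0000e-02  1.6431e+02] F [ 0.1  0.8 -0.2] w 0.0851
{'time_s': 0.0, 'q': array([ 6.66314501e+01,  8.65103051e+00,  8.23932454e+01, -1.60232720e-03,
        8.90262901e+01, -7.67873346e+00]), 'joint_vel': array([ 0.04150553, -0.01238929, -0.11413716,  0.0268027 ,  0.09793905,
        0.05923528]), 'effort': array([ 6.47336838e-04, -7.13042593e+01, -5.70871747e+01, -5.32885872e-05,
        8.70220363e-03,  6.13877614e-05]), 'tcp_pos': array([0.15543503, 0.55333252, 0.23067259]), 'tool_rot': array([-1.79929853e+02, -7.84121273e-03,  1.64310207e+02]), 'force': array([ 0.10406508,  0.79852854, -0.189508  ]), 'moment': array([0.00636942, 0.03114964, 0.04788955]), 'gripper_width': 0.08511020861732128}
top {'fov_y': 46.398111112270016, 'cx': 258.5093599511274, 'cy': 194.6785638869745, 'k1': -0.18212468101323445, 'world_from_camera': array([[ 0.01734592,  0.99910437, -0.03859513,  0.459336  ],
       [-0.99984263,  0.01718927, -0.00438694,  0.07089123],
       [-0.00371959,  0.03866515,  0.9992453 ,  1.73054687],
       [ 0.        ,  0.        ,  0.        ,  1.        ]])}
scene {'fov_y': 43.86887969454005, 'cx': 261.7422753578343, 'cy': 190.6755929652847, 'k1': -0.16161381061080476, 'world_from_camera': array([[ 0.83767903,  0.37363953, -0.3983558 , -0.1335779 ],
       [-0.54576543,  0.54483492, -0.63662784, -0.98909084],
       [-0.02083117,  0.75069862,  0.66031633,  1.18554779],
       [ 0.        ,  0.        ,  0.        ,  1.        ]])}
```

View pics/top0.png

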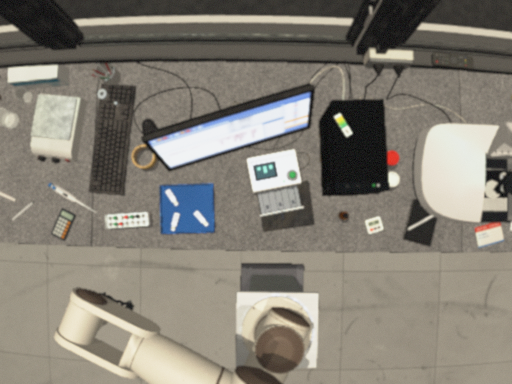

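View pics/scene0.png

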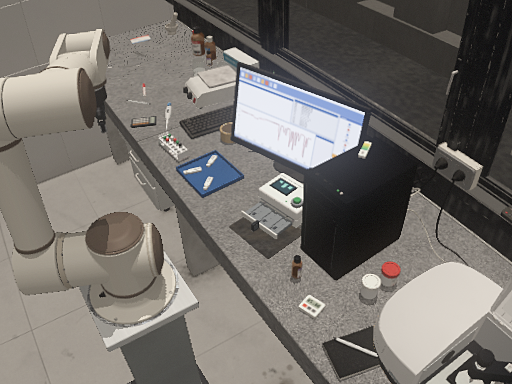

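Top view: tray at (187,209) with three cassettes (171,197), (175,221), (200,217). The reader is at (274,170) with its carrier towards (281,200), and there's a monitor behind the tray. Now measuring.

```bash
cat > m.py <<'E'
from h import *
def tray(d,pr=True):
    I=d['image']; hsv=cv2.cvtColor(I,cv2.COLOR_RGB2HSV)
    b=((hsv[...,0]>100)&(hsv[...,0]<125)&(hsv[...,1]>120)&(hsv[...,2]>40)).astype(np.uint8)
    n,l,s,c=cv2.connectedComponentsWithStats(b); 
    cand=[i for i in range(1,n) if s[i,4]>800]
    return hsv,b,l,s,c,cand
def rects(mask,d,z,amin,scale=8):
    cs,_=cv2.findContours(mask,cv2.RETR_EXTERNAL,cv2.CHAIN_APPROX_NONE)
    return [c.reshape(-1,2) for c in cs if cv2.contourArea(c)>amin]
def wrect(d,c,z):
    P=ray(d,c,z)*1000; return cv2.minAreaRect(P.astype(np.float32))
E
python3 - <<'E'
from m import *
for n,crop in(('top',(155,175,325,240)),('scene',(165,140,335,270))):
    d=snap(n); hsv,b,l,s,c,cand=tray(d)
    for i in cand: print(n,'blue',s[i],c[i])
    for i in cand[:]:
        x,y,w,h,a=s[i]
        if not(25<w<90 and 25<h<90 and y>140): continue
        cs=cv2.findContours((l==i).astype(np.uint8),0,1)[0][0].reshape(-1,2)
        print(' tray rim',wrect(d,cs,.016))
        sub=np.zeros_like(b); hull=np.zeros_like(b); cv2.fillConvexPoly(hull,cv2.convexHull(cs),1); hull=cv2.erode(hull,np.ones((5,5)))
        V=d['image'].min(2).astype(float); 
        wmask=((V>90)&(hull>0)).astype(np.uint8)
        for q in rects(wmask,d,0,20):
            mu=q.mean(0); print('  cass px',mu.round(1),'top-plane',wrect(d,q,.014))
    g=((hsv[...,0]>60)&(hsv[...,0]<95)&(hsv[...,1]>100)&(hsv[...,2]>50)).astype(np.uint8)
    nn,ll,ss,cc=cv2.connectedComponentsWithStats(g)
    for i in range(1,nn):
        if ss[i,4]>10: print(' green',ss[i],cc[i],ray(d,[cc[i]],.08).round(4))
    x0,y0,x1,y1=crop; im=d['image'][y0:y1,x0:x1]; k=4.7 if n=='top' else 4.5
    if n=='top':
        y0=140; im=d['image'][140:240,155:325]
    im=cv2.resize(im,None,fx=k,fy=k,interpolation=cv2.INTER_CUBIC); cv2.imwrite(f'pics/{n}c.png',im[...,::-1]); print(im.shape)
E
```

```text
top blue [ 161  184   53   50 2046] [188.07184751 207.84213099]
 tray rim ((467.51287841796875, 353.78448486328125), (184.4954376220703, 204.336669921875), 2.908715009689331)
  cass px [174.3 221.1] top-plane ((416.8353576660156, 401.57916259765625), (30.57569694519043, 78.00651550292969), 75.02738952636719)
  cass px [200.6 218.1] top-plane ((431.2332763671875, 298.950927734375), (76.91545104980469, 29.63580322265625), 41.18541717529297)
  cass px [171.5 197. ] top-plane ((509.7265930175781, 414.2442321777344), (79.84783172607422, 30.222885131835938), 35.308467864990234)
 green [290 172   5   6  26] [292.  174.5] [[ 0.5999 -0.0444]]
 green [372 183   3   5  13] [373.15384615 185.        ] [[ 0.5666 -0.3491]]
(470, 799, 3)
scene blue [ 176  153   64   42 1095] [209.3086758  173.44931507]
 tray rim ((461.6351318359375, 354.0345153808594), (188.0943145751953, 205.12472534179688), 3.1902647018432617)
  cass px [207.6 182.4] top-plane ((428.0465087890625, 297.0215759277344), (78.764404296875, 24.640560150146484), 43.61738967895508)
  cass px [192.2 170. ] top-plane ((414.2281494140625, 399.0195617675781), (32.305030822753906, 74.56155395507812), 77.75300598144531)
  cass px [211.2 160.4] top-plane ((503.1761474609375, 410.27392578125), (80.89246368408203, 27.067476272583008), 35.584228515625)
 green [294 198   6   5  29] [296.5862069  200.06896552] [[ 0.6054 -0.0317]]
(585, 765, 3)
```

View pics/topc.png

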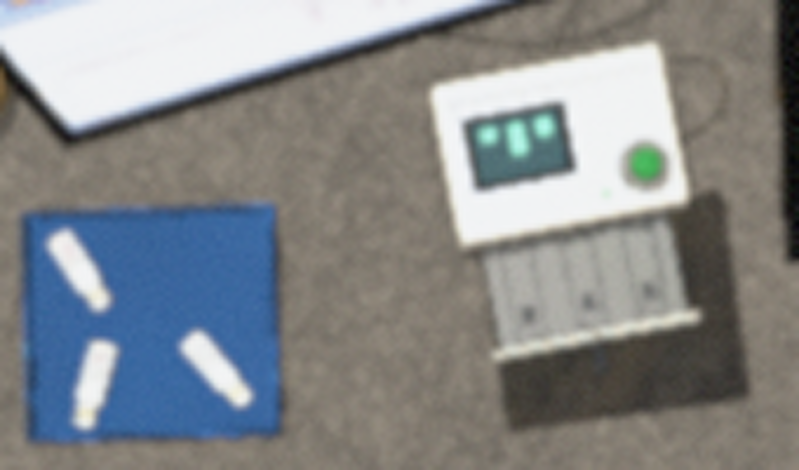

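View pics/scenec.png

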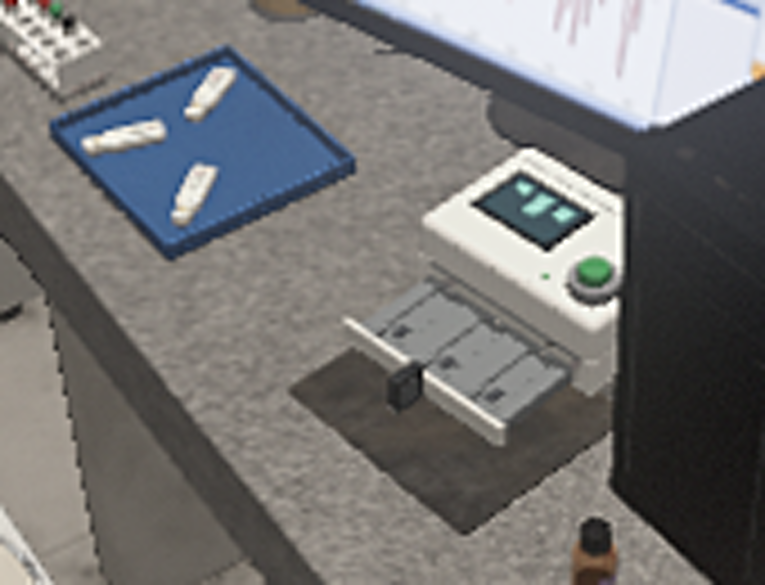

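The crop shows narrow ends at A (100,305), B (83,425), C (245,403), all pointing to robot-side. The pockets are wide at the rear, and the reader is turned by about 11°. I'll refine the reader pose next.

```bash
cat >> h.py <<'E'
def plan(wps,p0=None,yaw0=None):
    """wps: list of (x,y,z,yaw_deg,extra_rows). prints rows in tool units from the measured pose; a row at a time along the path"""
    s=st(); p=np.array(s['tcp_pos']) if p0 is None else np.array(p0); y0=s['tool_rot'][2] if yaw0 is None else yaw0
    a=np.radians(y0); X=np.array([np.cos(a),np.sin(a),0]); Y=np.array([np.sin(a),-np.cos(a),0])
    cur=np.zeros(4); rows=[]
    for x,y,z,yw,ex in wps:
        d=np.array([x,y,z])-p; t=-((yw-y0+180)%360-180)
        g=np.array([d@X/.05,d@Y/.05,-d[2]/.05,t/8]); v=ex[1] if isinstance(ex,tuple) else .7
        n=int(np.ceil(max(np.linalg.norm(g[:3]-cur[:3])/v,abs(g[3]-cur[3])/.9,1)))
        rows+=[cur+(g-cur)*(k+1)/n for k in range(n)]; rows+=[g]*(ex[0] if isinstance(ex,tuple) else ex); cur=g
    print(len(rows))
    for i in range(0,len(rows),12): print('; '.join(' '.join('%g'%round(v,2 if j<3 else 2) for j,v in enumerate(r)) for r in rows[i:i+12]))
E
python3 - <<'E'
from m import *
from scipy.optimize import least_squares
d=snap('top'); e=snap('scene')
# button triangulation
f=lambda P:np.r_[proj(d,P)[0]-[292,174.5],proj(e,P)[0]-[296.59,200.07]]
r=least_squares(f,[.6,-.04,.08]); print('button',r.x.round(4),r.fun.round(2))
# housing corners top image
C=np.array([[432,87],[657,42],[690,203],[463,247]])/4.7+[155,140]-.4
W=ray(d,C,.076); print(W.round(4)); W0=W
c=W.mean(0); yx=np.degrees(np.arctan2(*( (W[0]-W[3]+W[1]-W[2])[::-1]))); yy=np.degrees(np.arctan2(*((W[0]-W[1]+W[3]-W[2])[::-1])))-90
print('center',c,'yaw',yx,yy,[np.linalg.norm(W[i]-W[i-1]).round(4) for i in range(4)])
h=d['image'].min(2); m=((h>150)).astype(np.uint8)
n,l,s,cc=cv2.connectedComponentsWithStats(m); 
for i in range(1,n):
    if 235<cc[i][0]<310 and 145<cc[i][1]<215 and s[i,4]>8: 
        print(s[i],cc[i]); q=np.argwhere(l==i)[:,::-1]; print(wrect(d,q,.076 if s[i,4]>500 else .033))
# fascia ends / front edge
F=np.array([[495,355],[700,315]])/4.7+[155,140]-.4; print('fascia',ray(d,F,.036).round(4))
# scene: fin top, fascia, housing corners
S=np.array([[405,368],[345,320],[505,437]])/4.5+[165,140]-.4
print('scene fin(z.045)',ray(e,S[:1],.0455).round(4),'fascia',ray(e,S[1:],.036).round(4))
plan([(.467,.354,.20,190,0)])
E
```

```text
button [ 0.5979 -0.0429  0.0925] [-0.16  0.25  0.27 -0.03]
[[ 0.6583  0.125 ]
 [ 0.6974 -0.0524]
 [ 0.57   -0.08  ]
 [ 0.5322  0.0983]]
center [0.61449534 0.02273692] yaw 12.11977931526995 12.187592852259442 [np.float64(0.1289), np.float64(0.1816), np.float64(0.1303), np.float64(0.1822)]
[ 246  149   56   44 1422] [274.57946554 169.77566807]
((615.9136962890625, 24.44750213623047), (133.00523376464844, 187.93003845214844), 12.042766571044922)
[264 167   3   5  13] [264.84615385 169.23076923]
((623.0363159179688, 55.36006164550781), (15.277080535888672, 7.605765342712402), 0.9523837566375732)
[259 188  44  29 752] [278.63430851 201.70744681]
((500.1838073730469, 1.7185897827148438), (80.48202514648438, 159.522705078125), 12.22317886352539)
fascia [[ 0.4475  0.0717]
 [ 0.4825 -0.093 ]]
scene fin(z.045) [[ 0.4486 -0.0079]] fascia [[ 0.4431  0.0709]
 [ 0.4756 -0.1011]]
0.3 [0.1554 0.5535 0.231 ] [-179.97   -0.    164.31] F [-0.8 -0.8  0.6] w 0.0851
11
-0.64 -0.2 0.06 -0.29; -1.29 -0.39 0.11 -0.58; -1.93 -0.59 0.17 -0.88; -2.57 -0.78 0.23 -1.17; -3.22 -0.98 0.28 -1.46; -3.86 -1.18 0.34 -1.75; -4.5 -1.37 0.4 -2.04; -5.15 -1.57 0.45 -2.34; -5.79 -1.76 0.51 -2.63; -6.43 -1.96 0.56 -2.92; -7.08 -2.16 0.62 -3.21
```

```bash
python3 - <<'E'
from m import *
c=np.array([.6155,.0235]); a=np.radians(12.1); R=np.array([[np.cos(a),-np.sin(a)],[np.sin(a),np.cos(a)]])
s=2.1; xs=np.arange(-.06,-.205,-.001/s); ys=np.arange(.095,-.095,-.001/s)
out=[]
for n in('top','scene'):
    d=snap(n); gx,gy=np.meshgrid(xs,ys,indexing='ij'); P=np.c_[(np.c_[gx.ravel(),gy.ravel()]@R.T+c),np.full(gx.size,.026)]
    p=proj(d,P).reshape(gx.shape+(2,)).astype(np.float32)
    im=cv2.remap(d['image'],p[...,0],p[...,1],cv2.INTER_CUBIC)
    for k in range(-60,-205,-10): cv2.line(im,(0,int((-60-k)*s)),(8 if k%50 else 16,int((-60-k)*s)),(255,0,0),1)
    for k in range(-90,91,10): cv2.line(im,(int((95-k)*s),im.shape[0]-1),(int((95-k)*s),im.shape[0]-(9 if k else 20)),(255,0,0),1)
    out.append(im)
o=np.hstack(out); print(o.shape); cv2.imwrite('pics/car.png',o[...,::-1])
E
```

```text
(305, 798, 3)
```

View pics/car.png

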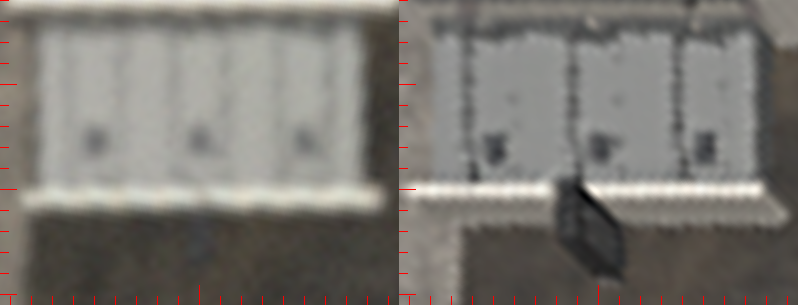

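Call:
drive_tool(
  moves="-0.64 -0.2 0.06 -0.29; -1.29 -0.39 0.11 -0.58; -1.93 -0.59 0.17 -0.88; -2.57 -0.78 0.23 -1.17; -3.22 -0.98 0.28 -1.46; -3.86 -1.18 0.34 -1.75; -4.5 -1.37 0.4 -2.04; -5.15 -1.57 0.45 -2.34; -5.79 -1.76 0.51 -2.63; -6.43 -1.96 0.56 -2.92; -7.08 -2.16 0.62 -3.21; -7.08 -2.16 0.62 -3.21",
  gripper=0.4,
  squeeze=30,
)

```text
time_s: 1.6
tcp_pos: [0.4697, 0.3516, 0.1995]
tool_rot: [-179.9, -0.0, -170.1]
force: [-0.3, 1.5, 0.7]
gripper_width: 0.034
```

Rectified view (1 px ≈ 0.48 mm): fascia at rows 193–207, giving x≈-155 in the reader frame. The pockets are at y≈+50/0/−50, and the fin is behind fascia row 178 in the scene view. First I'll pick up cassette B.

```bash
python3 - <<'E'
from h import *
plan([(.425,.400,.05,166.5,1),(.425,.400,.006,166.5,(2,.3))])
E
```

```text
1.6 [0.4697 0.3516 0.1995] [-1.7994e+02 -3.0000e-02 -1.7010e+02] F [-0.3  1.5  0.7] w 0.034
11
0.14 0.22 0.6 0.59; 0.29 0.44 1.2 1.17; 0.43 0.66 1.79 1.76; 0.57 0.89 2.39 2.34; 0.71 1.11 2.99 2.93; 0.71 1.11 2.99 2.93; 0.71 1.11 3.28 2.93; 0.71 1.11 3.58 2.93; 0.71 1.11 3.87 2.93; 0.71 1.11 3.87 2.93; 0.71 1.11 3.87 2.93
```

Call:
drive_tool(
  moves="0.14 0.22 0.6 0.59; 0.29 0.44 1.2 1.17; 0.43 0.66 1.79 1.76; 0.57 0.89 2.39 2.34; 0.71 1.11 2.99 2.93; 0.71 1.11 2.99 2.93; 0.71 1.11 3.28 2.93; 0.71 1.11 3.58 2.93; 0.71 1.11 3.8 2.93; 0.71 1.11 3.87 2.93; 0.71 1.11 3.87 2.93",
)

```text
time_s: 2.7
tcp_pos: [0.4226, 0.402, 0.0064]
tool_rot: [-180.0, -0.0, 166.5]
force: [0.0, 0.8, 0.2]
gripper_width: 0.0343
```

Call:
drive_tool(
  moves="0 0 0.02 0; 0 0 0.04 0; 0 0 0.06 0; 0 0 0.06 0",
)

```text
time_s: 3.1
tcp_pos: [0.4225, 0.4024, 0.0039]
tool_rot: [180.0, 0.0, 166.6]
force: [0.1, -0.1, 0.1]
gripper_width: 0.0341
```

Call:
drive_tool(
  moves="0 0 0.02 0; 0 0 0.04 0; 0 0 0.06 0; 0 0 0.06 0",
)

```text
time_s: 3.5
tcp_pos: [0.4227, 0.4025, 0.003]
tool_rot: [180.0, 0.0, 166.6]
force: [-12.5, -10.6, 35.8]
gripper_width: 0.0342
```

Call:
drive_tool(
  moves="0 0 0.02 0; 0 0 0.04 0; 0 0 0.06 0; 0 0 0.06 0",
)

```text
time_s: 3.9
tcp_pos: [0.4228, 0.4027, 0.0028]
tool_rot: [179.9, 0.1, 166.6]
force: [-28.5, -22.1, 78.9]
gripper_width: 0.0342
```

Call:
drive_tool(
  moves="0 0 -0.1 0; 0 0 -0.23 0; 0 0 -0.23 0; 0 0 -0.23 0",
)

```text
time_s: 4.3
tcp_pos: [0.4225, 0.4023, 0.0091]
tool_rot: [-180.0, -0.0, 166.6]
force: [0.6, -0.4, -0.0]
gripper_width: 0.0344
```

Call:
drive_tool(
  moves="0 0 0 0; 0 0 0 0; 0 0 0 0; 0 0 0 0; 0 0 0 0; 0 0 0 0",
  gripper=0.1,
)

```text
time_s: 4.9
tcp_pos: [0.4225, 0.4023, 0.0092]
tool_rot: [-180.0, -0.0, 166.6]
force: [0.2, -0.8, -0.2]
gripper_width: 0.019
```

```bash
cat >> h.py <<'E'
RC=np.array([.6155,.0235]); RY=12.1
def rw(x,y):
    a=np.radians(RY); return RC+np.array([np.cos(a)*x-np.sin(a)*y,np.sin(a)*x+np.cos(a)*y])
def wr(p):
    a=np.radians(RY); d=np.array(p)[:2]-RC; return np.array([np.cos(a)*d[0]+np.sin(a)*d[1],-np.sin(a)*d[0]+np.cos(a)*d[1]])
E
python3 - <<'E'
from h import *
w=rw(-.1107,.05); print(w)
plan([(.4225,.4023,.09,166.6,0),(*w,.09,192.1,2),(*w,.036,192.1,(3,.4))])
E
```

```text
[0.49677847 0.04918439]
4.9 [0.4225 0.4023 0.0092] [-1.7999e+02 -1.0000e-02  1.6655e+02] F [ 0.2 -0.8 -0.2] w 0.019
22
-0 -0 -0.54 -0; -0 -0 -1.08 -0; -0 -0 -1.62 -0.01; -0.28 -0.59 -1.62 -0.3; -0.56 -1.19 -1.62 -0.59; -0.84 -1.78 -1.62 -0.87; -1.12 -2.37 -1.62 -1.16; -1.4 -2.97 -1.62 -1.45; -1.68 -3.56 -1.62 -1.74; -1.97 -4.15 -1.62 -2.03; -2.25 -4.74 -1.62 -2.32; -2.53 -5.34 -1.62 -2.61
-2.81 -5.93 -1.62 -2.9; -3.09 -6.52 -1.62 -3.19; -3.09 -6.52 -1.62 -3.19; -3.09 -6.52 -1.62 -3.19; -3.09 -6.52 -1.26 -3.19; -3.09 -6.52 -0.9 -3.19; -3.09 -6.52 -0.54 -3.19; -3.09 -6.52 -0.54 -3.19; -3.09 -6.52 -0.54 -3.19; -3.09 -6.52 -0.54 -3.19
```

Call:
drive_tool(
  moves="0 0 -0.8 0; 0 0 -1.62 0; -0.39 -0.82 -1.62 -0.4; -0.77 -1.63 -1.62 -0.8; -1.16 -2.45 -1.62 -1.2; -1.55 -3.26 -1.62 -1.6; -1.93 -4.08 -1.62 -2; -2.32 -4.89 -1.62 -2.4; -2.7 -5.71 -1.62 -2.8; -3.09 -6.52 -1.62 -3.19; -3.09 -6.52 -1.62 -3.19; -3.09 -6.52 -1.62 -3.19",
)

```text
time_s: 6.1
tcp_pos: [0.497, 0.0485, 0.0903]
tool_rot: [180.0, -0.0, -168.1]
force: [0.5, 0.1, 0.1]
gripper_width: 0.0188
```

Call:
drive_tool(
  moves="0 0 0 0; 0 0 0.4 0; 0 0 0.8 0; 0 0 1.08 0; 0 0 1.08 0; 0 0 1.08 0; 0 0 1.08 0",
)

```text
time_s: 6.8
tcp_pos: [0.4973, 0.0499, 0.0371]
tool_rot: [-180.0, 0.1, -167.9]
force: [-1.0, 0.4, -0.5]
gripper_width: 0.0189
```

```bash
cat > car.py <<'E'
from h import *
import sys
def car(fn,z=.026,s=2.1):
    xs=np.arange(-.06,-.205,-.001/s); ys=np.arange(.095,-.095,-.001/s); out=[]
    for n in('top','scene'):
        d=snap(n); P=np.array([np.r_[rw(x,y),z] for x in xs for y in ys])
        p=proj(d,P).reshape(len(xs),len(ys),2).astype(np.float32)
        im=cv2.remap(d['image'],p[...,0],p[...,1],cv2.INTER_CUBIC)
        for k in range(-60,-205,-10): cv2.line(im,(0,int((-60-k)*s)),(8 if k%50 else 16,int((-60-k)*s)),(255,0,0),1)
        out.append(im)
    cv2.imwrite('pics/'+fn,np.hstack(out)[...,::-1])
if __name__=='__main__': s=st(); print(wr(s['tcp_pos'])); car(sys.argv[1])
E
python3 car.py car1.png
```

```text
6.8 [0.4973 0.0499 0.0371] [-1.7998e+02  5.0000e-02 -1.6788e+02] F [-1.   0.4 -0.5] w 0.0189
[-0.11009457  0.05055246]
```

View pics/car1.png

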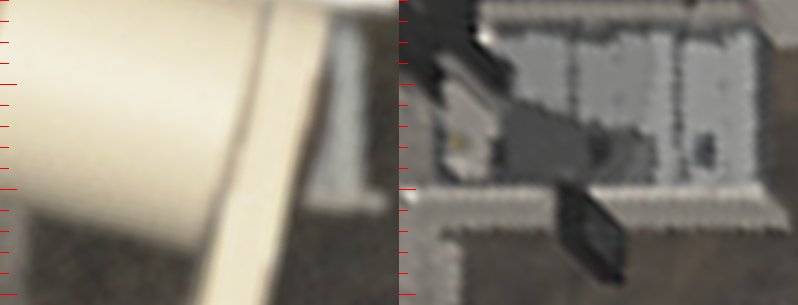

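Scene half: the held cassette, narrow end at (470,180), lies over pocket 1, matching the estimate. I'll lower it gently.

Call:
drive_tool(
  moves="0 0 0.03 0; 0 0 0.06 0; 0 0 0.09 0; 0 0 0.12 0; 0 0 0.14 0; 0 0 0.14 0",
)

```text
time_s: 7.5
tcp_pos: [0.4969, 0.0493, 0.0291]
tool_rot: [-180.0, -0.0, -167.9]
force: [0.5, -1.6, 0.3]
gripper_width: 0.0189
```

Call:
drive_tool(
  moves="0 0 0.02 0; 0 0 0.02 0; 0 0 0.02 0",
)

```text
time_s: 7.8
tcp_pos: [0.497, 0.0493, 0.0284]
tool_rot: [-180.0, 0.0, -167.9]
force: [-0.2, -0.4, 3.1]
gripper_width: 0.0192
```

Call:
drive_tool(
  moves="0 0 0.01 0; 0 0 0 0; 0 0 0 0; 0 0 -0.1 0; 0 0 -0.5 0; 0 0 -0.5 0",
  gripper=0.4,
)

```text
time_s: 8.4
tcp_pos: [0.4981, 0.0493, 0.0556]
tool_rot: [-179.9, 0.2, -167.9]
force: [-0.3, 0.3, 0.4]
gripper_width: 0.0341
```

Call:
drive_tool(
  moves="0 0 0 0; 0 0 0 0; 0 0 0 0; 0 0 0 0; 0 0 0.15 0; 0 0 0.3 0; 0 0 0.36 0; 0 0 0.38 0; 0 0 0.38 0; 0 0 0.38 0",
  gripper=0,
)

```text
time_s: 9.4
tcp_pos: [0.497, 0.0495, 0.0343]
tool_rot: [180.0, 0.0, -167.9]
force: [-0.9, 1.0, 4.4]
gripper_width: -0.0001
```

Call:
drive_tool(
  moves="0 0 0.02 0; 0 0 0.04 0; 0 0 0.04 0",
)

```text
time_s: 9.7
tcp_pos: [0.4982, 0.0496, 0.0337]
tool_rot: [-180.0, 0.2, -167.9]
force: [-1.8, 3.4, 23.3]
gripper_width: -0.0001
```

Call:
drive_tool(
  moves="0 0 0.02 0; 0 0 0.02 0; 0 0 0.02 0",
)

```text
time_s: 10.0
tcp_pos: [0.4989, 0.0497, 0.0336]
tool_rot: [-180.0, 0.3, -167.9]
force: [-1.2, 5.2, 32.1]
gripper_width: -0.0001
```

```bash
python3 - <<'E'
from h import *
plan([(.497,.0493,.12,192.1,0),(.44,.26,.12,222,2)])
E
```

```text
10.0 [0.4989 0.0497 0.0336] [-179.97    0.27 -167.93] F [-1.2  5.2 32.1] w -0.0001
12
0.01 0 -0.58 -0; 0.03 0 -1.15 -0; 0.04 0 -1.73 -0; 0.07 0.62 -1.73 -0.54; 0.11 1.25 -1.73 -1.07; 0.14 1.87 -1.73 -1.61; 0.17 2.49 -1.73 -2.14; 0.21 3.11 -1.73 -2.67; 0.24 3.74 -1.73 -3.21; 0.27 4.36 -1.73 -3.74; 0.27 4.36 -1.73 -3.74; 0.27 4.36 -1.73 -3.74
```

Call:
drive_tool(
  moves="0.01 0 -0.58 0; 0.03 0 -1.15 0; 0.04 0 -1.73 0; 0.07 0.62 -1.73 -0.54; 0.11 1.25 -1.73 -1.07; 0.14 1.87 -1.73 -1.61; 0.17 2.49 -1.73 -2.14; 0.21 3.11 -1.73 -2.67; 0.24 3.74 -1.73 -3.21; 0.27 4.36 -1.73 -3.74; 0.27 4.36 -1.73 -3.74; 0.27 4.36 -1.73 -3.74",
  gripper=0.4,
)

```text
time_s: 11.2
tcp_pos: [0.4379, 0.26, 0.1174]
tool_rot: [-180.0, -0.0, -138.0]
force: [0.0, -0.4, 0.1]
gripper_width: 0.0341
```

```bash
python3 - <<'E'
from h import *
from car import car
car('car2.png',.03)
d=snap('scene'); im=d['image'][195:265,225:305]; t=snap('top')['image'][175:245,150:310]
a=cv2.resize(im,None,fx=5,fy=5,interpolation=cv2.INTER_CUBIC); b=cv2.imread('pics/car2.png')[...,::-1]
a=cv2.resize(a,(400,350)); t=cv2.resize(t,(398,175),interpolation=cv2.INTER_CUBIC); t=np.vstack([t,np.zeros((175,398,3),np.uint8)])
o=np.vstack([b[:240],np.hstack([a,t])]); print(o.shape); cv2.imwrite('pics/mix2.png',o[...,::-1])
plan([(.4347,.3023,.05,222,0),(.4347,.3023,.0092,222,(3,.3))])
E
```

```text
(590, 798, 3)
11.4 [0.4384 0.2589 0.1177] [-1.7999e+02 -2.0000e-02 -1.3810e+02] F [-0.8  0.  -0.4] w 0.0344
9
-0.17 0.23 0.45 -0; -0.35 0.46 0.9 -0.01; -0.52 0.7 1.35 -0.01; -0.52 0.7 1.63 -0.01; -0.52 0.7 1.9 -0.01; -0.52 0.7 2.17 -0.01; -0.52 0.7 2.17 -0.01; -0.52 0.7 2.17 -0.01; -0.52 0.7 2.17 -0.01
```

View pics/mix2.png

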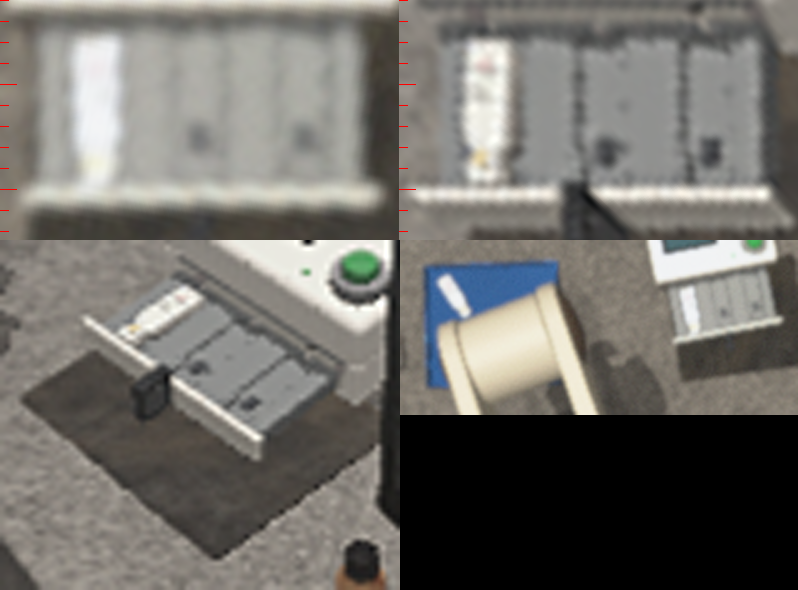

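Cassette B lies aligned in pocket 1, with its narrow end at rows ~187 near the fascia. Next is cassette C.

Call:
drive_tool(
  moves="-0.17 0.23 0.45 0; -0.35 0.46 0.9 0; -0.52 0.7 1.35 0; -0.52 0.7 1.63 0; -0.52 0.7 1.9 0; -0.52 0.7 2.1 0; -0.52 0.7 2.17 0; -0.52 0.7 2.17 0; -0.52 0.7 2.17 0",
)

```text
time_s: 12.3
tcp_pos: [0.4345, 0.3031, 0.0099]
tool_rot: [-180.0, 0.0, -138.0]
force: [0.3, 0.4, 0.3]
gripper_width: 0.0344
```

Call:
drive_tool(
  moves="0 0 0 0; 0 0 0 0; 0 0 0 0; 0 0 0 0; 0 0 0 0; 0 0 0 0",
  gripper=0.1,
)

```text
time_s: 12.9
tcp_pos: [0.4344, 0.3032, 0.0101]
tool_rot: [-180.0, 0.1, -138.0]
force: [-0.3, -1.5, 5.6]
gripper_width: 0.0184
```

```bash
python3 - <<'E'
from h import *
w=rw(-.1093,0); print(w); s=robot.observe(); x,y,_=s['tcp_pos']
plan([(x,y,.09,222,(0,.9)),(*w,.09,192.1,(2,.92))])
E
```

```text
[0.50862829 0.00058869]
12.9 [0.4344 0.3032 0.0101] [-1.7997e+02  6.0000e-02 -1.3800e+02] F [-0.3 -1.5  5.6] w 0.0184
11
0 0 -0.8 -0; 0 0 -1.6 -0; 0.42 -0.78 -1.6 0.53; 0.84 -1.57 -1.6 1.07; 1.26 -2.35 -1.6 1.6; 1.68 -3.14 -1.6 2.14; 2.1 -3.92 -1.6 2.67; 2.53 -4.71 -1.6 3.2; 2.95 -5.49 -1.6 3.74; 2.95 -5.49 -1.6 3.74; 2.95 -5.49 -1.6 3.74
```

Call:
drive_tool(
  moves="0 0 -0.1 0; 0 0 -0.8 0; 0 0 -1.6 0; 0 0 -1.6 0; 0 0 -1.6 0",
)

```text
time_s: 13.4
tcp_pos: [0.4345, 0.3034, 0.0905]
tool_rot: [-180.0, 0.1, -138.0]
force: [-0.1, -0.3, -0.0]
gripper_width: 0.0186
```

```bash
python3 - <<'E'
from h import *
s=st(); d=snap('scene'); p=proj(d,[s['tcp_pos']])[0]; print(p); x,y=p.astype(int)
im=d['image'][y-30:y+30,x-40:x+40]; cv2.imwrite('pics/h3.png',cv2.resize(im,None,fx=7,fy=7,interpolation=cv2.INTER_CUBIC)[...,::-1])
E
```

```text
13.4 [0.4345 0.3034 0.0905] [-1.7996e+02  1.3000e-01 -1.3800e+02] F [-0.1 -0.3 -0. ] w 0.0186
[206.27439626 165.35972603]
```

View pics/h3.png

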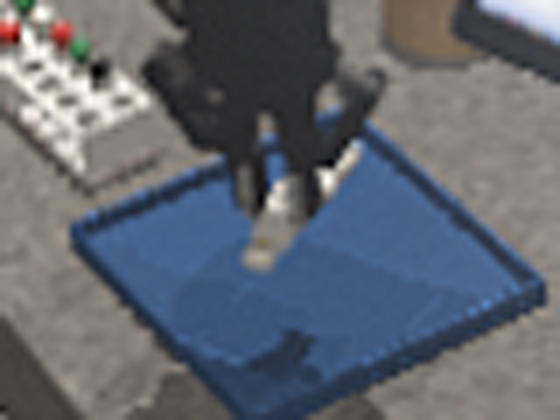

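Call:
drive_tool(
  moves="0.4 -0.75 0 0.5; 0.82 -1.53 0 1.04; 1.24 -2.31 0 1.58; 1.67 -3.1 0 2.12; 2.09 -3.89 0 2.65; 2.52 -4.69 0 3.19; 2.96 -5.49 0 3.74; 2.96 -5.49 0.4 3.74; 2.96 -5.49 0.8 3.74; 2.96 -5.49 1 3.74; 2.96 -5.49 1 3.74; 2.96 -5.49 1 3.74",
)

```text
time_s: 14.65
tcp_pos: [0.5077, 0.0004, 0.0395]
tool_rot: [180.0, -0.0, -167.9]
force: [-0.6, -0.1, 0.6]
gripper_width: 0.0185
```

```bash
python3 - <<'E'
from h import *
s=st(); print(wr(s['tcp_pos'])); w=rw(-.110,0)
plan([(*w,.033,192.1,(1,.12))])
E
```

```text
14.65 [5.077e-01 4.000e-04 3.950e-02] [ 1.7999e+02 -2.0000e-02 -1.6790e+02] F [-0.6 -0.1  0.6] w 0.0185
[-1.10238055e-01 -2.06343969e-05]
14.65 [5.077e-01 4.000e-04 3.950e-02] [ 1.7999e+02 -2.0000e-02 -1.6790e+02] F [-0.6 -0.1  0.6] w 0.0185
3
-0 0 0.07 0; -0 0 0.13 0; -0 0 0.13 0
```

Right on target. Lowering.

Call:
drive_tool(
  moves="0 0 0.05 0; 0 0 0.1 0; 0 0 0.13 0; 0 0 0.16 0; 0 0 0.18 0; 0 0 0.18 0; 0 0 0.18 0",
)

```text
time_s: 15.35
tcp_pos: [0.5078, 0.0001, 0.0304]
tool_rot: [-180.0, 0.0, -167.9]
force: [0.1, 0.1, 2.5]
gripper_width: 0.0183
```

Call:
drive_tool(
  moves="0 0 0.02 0; 0 0 0.02 0; 0 0 0.03 0; 0 0 0.03 0",
)

```text
time_s: 15.75
tcp_pos: [0.5081, 0.0001, 0.0296]
tool_rot: [-180.0, 0.1, -167.9]
force: [-0.4, 2.4, 13.7]
gripper_width: 0.0187
```

Call:
drive_tool(
  moves="0 0 -0.02 0; 0 0 -0.02 0; 0 0 -0.02 0; 0 0 -0.1 0; 0 0 -0.5 0; 0 0 -0.5 0",
  gripper=0.4,
)

```text
time_s: 16.35
tcp_pos: [0.5087, -0.0001, 0.0559]
tool_rot: [-179.9, 0.1, -167.9]
force: [0.6, -0.4, 0.0]
gripper_width: 0.0342
```

Call:
drive_tool(
  moves="0 0 0 0; 0 0 0 0; 0 0 0 0; 0 0 0 0; 0 0 0.15 0; 0 0 0.3 0; 0 0 0.37 0; 0 0 0.39 0; 0 0 0.41 0; 0 0 0.43 0; 0 0 0.43 0",
  gripper=0,
)

```text
time_s: 17.45
tcp_pos: [0.5091, 0.0001, 0.0338]
tool_rot: [-180.0, 0.2, -167.9]
force: [-1.5, 3.1, 23.2]
gripper_width: 0.0001
```

Call:
drive_tool(
  moves="0 0 -0.2 0; 0 0.25 -0.2 0; 0 0.5 -0.2 0; 0 0.5 -0.2 0; 0 0.5 -0.05 0; 0 0.5 0.02 0; 0 0.5 0.06 0; 0 0.5 0.08 0; 0 0.5 0.1 0; 0 0.5 0.1 0",
)

```text
time_s: 18.45
tcp_pos: [0.5025, 0.0244, 0.0272]
tool_rot: [-180.0, -0.0, -167.9]
force: [-0.3, -0.5, -0.2]
gripper_width: 0.0003
```

Call:
drive_tool(
  moves="0 0 0.02 0; 0 0 0.03 0; 0 0 0.03 0",
)

```text
time_s: 18.75
tcp_pos: [0.5027, 0.0245, 0.026]
tool_rot: [-180.0, 0.0, -167.9]
force: [-0.3, 0.6, 2.6]
gripper_width: -0.0002
```

Call:
drive_tool(
  moves="0 0 -0.3 0; -0.2 -0.25 -0.3 0; -0.4 -0.5 -0.3 0; -0.4 -0.5 -0.3 0; -0.4 -0.5 -0.2 0; -0.4 -0.5 -0.17 0; -0.4 -0.5 -0.14 0; -0.4 -0.5 -0.12 0; -0.4 -0.5 -0.12 0",
)

```text
time_s: 19.65
tcp_pos: [0.528, 0.0042, 0.0329]
tool_rot: [-179.9, 0.1, -167.9]
force: [-0.4, -0.7, 15.3]
gripper_width: 0.0003
```

Call:
drive_tool(
  moves="0 0 -0.2 0; 0.5 0 -0.2 0; 1.1 0 -0.2 0; 1.1 0 -0.2 0; 1.1 0 -0.1 0; 1.1 0 -0.06 0; 1.1 0 -0.03 0; 1.1 0 0 0; 1.1 0 0 0",
)

```text
time_s: 20.55
tcp_pos: [0.4742, -0.0071, 0.032]
tool_rot: [-180.0, 0.0, -167.9]
force: [0.8, 1.1, 3.9]
gripper_width: -0.0002
```

Call:
drive_tool(
  moves="0 0 -0.2 0; -0.6 0 -0.2 0; -0.6 0 -0.2 0; -0.6 0 -0.06 0; -0.6 0 -0.04 0; -0.6 0 -0.02 0; -0.6 0 0 0; -0.6 0 0 0",
)

```text
time_s: 21.35
tcp_pos: [0.5028, -0.001, 0.032]
tool_rot: [-180.0, 0.0, -167.9]
force: [1.4, 0.3, 1.7]
gripper_width: -0.0003
```

Call:
drive_tool(
  moves="0 0 -0.2 0; -0.5 0 -0.2 0; -0.6 0 -0.2 0; -0.6 0 -0.08 0; -0.6 0 -0.06 0; -0.6 0 -0.04 0; -0.6 0 -0.02 0; -0.6 0 0 0; -0.6 0 0.01 0; -0.6 0 0.01 0",
)

```text
time_s: 22.35
tcp_pos: [0.5325, 0.0053, 0.032]
tool_rot: [-180.0, 0.1, -167.9]
force: [-1.2, 1.3, 8.4]
gripper_width: -0.0
```

Cassette C is now seated: top at 32 mm at all three points, after pressing its rear end down. I'll do the same for cassette B in pocket 1.

Call:
drive_tool(
  moves="0 0 -0.3 0; 0 0.5 -0.3 0; 0 1 -0.3 0; 0 1 -0.3 0; 0 1 -0.12 0; 0 1 -0.09 0; 0 1 -0.06 0; 0 1 -0.03 0; 0 1 0 0; 0 1 0.01 0; 0 1 0.01 0",
)

```text
time_s: 23.45
tcp_pos: [0.5227, 0.0539, 0.0319]
tool_rot: [-180.0, 0.1, -167.9]
force: [-0.2, 0.5, 12.0]
gripper_width: 0.0003
```

Call:
drive_tool(
  moves="0 0 -0.2 0; 0.3 0 -0.2 0; 0.6 0 -0.2 0; 0.6 0 -0.06 0; 0.6 0 -0.04 0; 0.6 0 -0.02 0; 0.6 0 -0.01 0; 0.6 0 -0.01 0",
)

```text
time_s: 24.25
tcp_pos: [0.4935, 0.048, 0.032]
tool_rot: [-180.0, 0.1, -167.9]
force: [-0.6, 0.5, 9.1]
gripper_width: -0.0001
```

```bash
python3 - <<'E'
from h import *
s=robot.observe(); x,y,_=s['tcp_pos']; c=np.array([.510,.415])+.006*np.array([np.cos(.619),np.sin(.619)])
plan([(x,y,.1,192.1,(0,.95)),(*c,.06,215.5,(2,.95))])
E
```

```text
24.25 [0.4935 0.048  0.032 ] [-1.7999e+02  8.0000e-02 -1.6793e+02] F [-0.6  0.5  9.1] w -0.0001
12
0 0 -0.68 -0; 0 0 -1.36 -0; -0.25 0.89 -1.26 -0.37; -0.49 1.79 -1.16 -0.73; -0.74 2.68 -1.06 -1.1; -0.98 3.58 -0.96 -1.47; -1.23 4.47 -0.86 -1.83; -1.48 5.37 -0.76 -2.2; -1.72 6.26 -0.66 -2.56; -1.97 7.16 -0.56 -2.93; -1.97 7.16 -0.56 -2.93; -1.97 7.16 -0.56 -2.93
```

```bash
cat > t.py <<'E'
from m import *
def cass(n):
    d=snap(n); hsv,b,l,s,c,cand=tray(d)
    for i in cand:
        x,y,w,h,a=s[i]
        if not(25<w<90 and 25<h<90 and y>140): continue
        cs=cv2.findContours((l==i).astype(np.uint8),0,1)[0][0].reshape(-1,2); print(n,'tray',np.round(np.hstack(wrect(d,cs,.016)),1))
        hull=np.zeros_like(b); cv2.fillConvexPoly(hull,cv2.convexHull(cs),1); hull=cv2.erode(hull,np.ones((5,5)))
        for q in rects(((d['image'].min(2)>90)&(hull>0)).astype(np.uint8),d,0,20): print('  cass',np.round(np.hstack(wrect(d,q,.014)),1))
if __name__=='__main__': cass('top'); cass('scene')
E
python3 t.py
```

```text
top tray [467.6 353.7 184.6 204.6   2.9]
  cass [509.3 414.   78.8  30.2  35.3]
scene tray [463.1 347.8 192.  217.7   3. ]
  cass [493.  404.5  54.7  25.5  28.1]
```

Call:
drive_tool(
  moves="0 0 -0.68 0; 0 0 -1.36 0; -0.25 0.89 -1.26 -0.37; -0.49 1.79 -1.16 -0.73; -0.74 2.68 -1.06 -1.1; -0.98 3.58 -0.96 -1.47; -1.23 4.47 -0.86 -1.83; -1.48 5.37 -0.76 -2.2; -1.72 6.26 -0.66 -2.56; -1.97 7.16 -0.56 -2.93; -1.97 7.16 -0.56 -2.93; -1.97 7.16 -0.56 -2.93",
  gripper=0.36,
)

```text
time_s: 25.55
tcp_pos: [0.5135, 0.4195, 0.0583]
tool_rot: [-180.0, -0.1, -144.4]
force: [-0.6, 0.1, 0.4]
gripper_width: 0.0306
```

Call:
drive_tool(
  moves="0 0 0.3 0; 0 0 0.6 0; 0 0 0.85 0; 0 0 0.97 0; 0 0 0.97 0; 0 0 0.97 0",
)

```text
time_s: 26.15
tcp_pos: [0.514, 0.4185, 0.011]
tool_rot: [-180.0, 0.0, -144.5]
force: [-0.6, -0.5, -0.3]
gripper_width: 0.0303
```

Call:
drive_tool(
  moves="0 0 0 0; 0 0 0 0; 0 0 0 0; 0 0 0 0; 0 0 0 0; 0 0 0 0",
  gripper=0.1,
)

```text
time_s: 26.75
tcp_pos: [0.5141, 0.4188, 0.0115]
tool_rot: [-180.0, 0.1, -144.5]
force: [0.0, -1.2, 6.2]
gripper_width: 0.0184
```

```bash
python3 - <<'E'
from h import *
w=rw(-.112,-.05); s=robot.observe(); x,y,_=s['tcp_pos']
plan([(x,y,.09,215.6,(0,.9)),(*w,.09,192.1,(1,.97))])
E
```

```text
26.75 [0.5141 0.4188 0.0115] [-1.7999e+02  6.0000e-02 -1.4449e+02] F [ 0.  -1.2  6.2] w 0.0184
13
0 0 -0.78 -0.01; 0 0 -1.57 -0.01; 0.54 -0.76 -1.57 0.28; 1.08 -1.53 -1.57 0.58; 1.62 -2.29 -1.57 0.87; 2.16 -3.06 -1.57 1.16; 2.7 -3.82 -1.57 1.46; 3.24 -4.58 -1.57 1.75; 3.78 -5.35 -1.57 2.05; 4.32 -6.11 -1.57 2.34; 4.86 -6.88 -1.57 2.63; 5.4 -7.64 -1.57 2.93
5.4 -7.64 -1.57 2.93
```

Call:
drive_tool(
  moves="0 0 0 0; 0 0 0 0; 0 0 0.02 0; 0 0 0.04 0; 0 0 0.05 0; 0 0 0.05 0",
  gripper=0.36,
)

```text
time_s: 27.35
tcp_pos: [0.5137, 0.4186, 0.0081]
tool_rot: [-180.0, -0.0, -144.5]
force: [-1.4, 0.1, -0.6]
gripper_width: 0.0306
```

Call:
drive_tool(
  moves="0 0 0 0; 0 0 0 0; 0 0 0 0; 0 0 0 0; 0 0 0 0; 0 0 0 0",
  gripper=0.1,
)

```text
time_s: 27.95
tcp_pos: [0.5138, 0.4186, 0.0083]
tool_rot: [-180.0, 0.0, -144.5]
force: [0.0, -0.1, 2.4]
gripper_width: 0.0192
```

Call:
drive_tool(
  moves="0 0 -0.8 0; 0 0 -1.63 0; 0.6 -0.85 -1.63 0.33; 1.2 -1.7 -1.63 0.65; 1.8 -2.55 -1.63 0.98; 2.4 -3.4 -1.63 1.3; 3 -4.25 -1.63 1.63; 3.6 -5.1 -1.63 1.95; 4.2 -5.95 -1.63 2.28; 4.8 -6.8 -1.63 2.6; 5.39 -7.63 -1.63 2.93; 5.39 -7.63 -1.63 2.93",
)

```text
time_s: 29.15
tcp_pos: [0.5157, -0.0523, 0.0899]
tool_rot: [-179.9, -0.0, -168.2]
force: [0.7, -0.3, -0.2]
gripper_width: 0.0188
```

Call:
drive_tool(
  moves="0 0 0.1 0; 0 0 0.5 0; 0 0 0.9 0; 0 0 1 0; 0 0 1 0; 0 0 1 0",
)

```text
time_s: 29.75
tcp_pos: [0.5164, -0.0481, 0.0406]
tool_rot: [-180.0, 0.0, -167.9]
force: [-0.0, -0.1, 0.4]
gripper_width: 0.0188
```

```bash
python3 - <<'E'
from h import *
s=st(); print(wr(s['tcp_pos'])); w=rw(-.1115,-.05)
plan([(*w,.029,192.1,(1,.12))])
E
```

```text
29.75 [ 0.5164 -0.0481  0.0406] [-1.7998e+02  4.0000e-02 -1.6789e+02] F [-0.  -0.1  0.4] w 0.0188
[-0.11186693 -0.04923014]
29.75 [ 0.5164 -0.0481  0.0406] [-1.7998e+02  4.0000e-02 -1.6789e+02] F [-0.  -0.1  0.4] w 0.0188
3
-0 -0.01 0.12 0; -0.01 -0.02 0.23 0; -0.01 -0.02 0.23 0
```

Call:
drive_tool(
  moves="0 -0.01 0.05 0; 0 -0.02 0.1 0; 0 -0.02 0.15 0; 0 -0.02 0.19 0; 0 -0.02 0.22 0; 0 -0.02 0.24 0; 0 -0.02 0.25 0; 0 -0.02 0.25 0",
)

```text
time_s: 30.55
tcp_pos: [0.5166, -0.0493, 0.0277]
tool_rot: [180.0, 0.0, -167.9]
force: [0.4, 3.2, 5.6]
gripper_width: 0.0188
```

Call:
drive_tool(
  moves="0 0 0 0; 0 0 0 0; 0 0 0 0; 0 0 -0.1 0; 0 0 -0.5 0; 0 0 -0.5 0",
  gripper=0.4,
)

```text
time_s: 31.15
tcp_pos: [0.5174, -0.0498, 0.0546]
tool_rot: [-179.9, 0.2, -167.9]
force: [-0.6, -0.2, -0.2]
gripper_width: 0.0341
```

Call:
drive_tool(
  moves="0 0 0 0; 0 0 0 0; -0.2 0 0 0; -0.4 0 0 0; -0.4 0 0.15 0; -0.4 0 0.3 0; -0.4 0 0.35 0; -0.4 0 0.38 0; -0.4 0 0.41 0; -0.4 0 0.43 0; -0.4 0 0.44 0; -0.4 0 0.44 0",
  gripper=0,
)

```text
time_s: 32.35
tcp_pos: [0.537, -0.045, 0.0324]
tool_rot: [-180.0, 0.2, -167.9]
force: [-1.8, 7.2, 24.6]
gripper_width: 0.0003
```

Call:
drive_tool(
  moves="0 0 -0.2 0; 0.3 0 -0.2 0; 0.5 0 -0.2 0; 0.5 0 -0.06 0; 0.5 0 -0.03 0; 0.5 0 0 0; 0.5 0 0.01 0; 0.5 0 0.01 0",
)

```text
time_s: 33.15
tcp_pos: [0.5134, -0.0505, 0.0318]
tool_rot: [-179.9, 0.2, -167.9]
force: [-1.6, 4.9, 31.9]
gripper_width: 0.0002
```

Call:
drive_tool(
  moves="0 0 -0.2 0; 0.3 0 -0.2 0; 0.6 0 -0.2 0; 0.6 0 -0.06 0; 0.6 0 -0.04 0; 0.6 0 -0.02 0; 0.6 0 0 0; 0.6 0 0.01 0; 0.6 0 0.01 0",
)

```text
time_s: 34.05
tcp_pos: [0.4854, -0.0566, 0.0324]
tool_rot: [-179.9, 0.4, -167.9]
force: [-2.2, 12.1, 52.1]
gripper_width: -0.0001
```

Call:
drive_tool(
  moves="0 0 -0.2 0; -0.6 0 -0.2 0; -1.1 0 -0.2 0; -1.1 0 -0.06 0; -1.1 0 -0.04 0; -1.1 0 -0.02 0; -1.1 0 0 0; -1.1 0 0 0",
)

```text
time_s: 34.85
tcp_pos: [0.5382, -0.0452, 0.0317]
tool_rot: [-179.9, 0.3, -167.9]
force: [-1.4, 5.7, 38.5]
gripper_width: 0.0002
```

```bash
python3 - <<'E'
from h import *
w=rw(-.175,0); s=robot.observe(); x,y,_=s['tcp_pos']
plan([(x,y,.08,192.1,(0,.9)),(*w,.08,192.1,(1,.9)),(*w,.030,192.1,(2,.5))])
E
```

```text
34.85 [ 0.5382 -0.0452  0.0317] [-179.91    0.31 -167.93] F [-1.4  5.7 38.5] w 0.0002
10
0 0 -0.48 -0; 0 0 -0.97 -0; 0.57 0.34 -0.97 -0; 1.13 0.68 -0.97 -0; 1.7 1.02 -0.97 -0; 1.7 1.02 -0.97 -0; 1.7 1.02 -0.47 -0; 1.7 1.02 0.03 -0; 1.7 1.02 0.03 -0; 1.7 1.02 0.03 -0
```

Call:
drive_tool(
  moves="0 0 -0.48 0; 0 0 -0.97 0; 0.57 0.34 -0.97 0; 1.13 0.68 -0.97 0; 1.7 1.02 -0.97 0; 1.7 1.02 -0.97 0; 1.7 1.02 -0.97 0; 1.7 1.02 -0.5 0; 1.7 1.02 0 0; 1.7 1.02 0 0; 1.7 1.02 0 0",
  gripper=0.4,
)

```text
time_s: 35.95
tcp_pos: [0.4424, -0.0134, 0.0294]
tool_rot: [180.0, -0.1, -167.9]
force: [0.4, 0.7, 0.1]
gripper_width: 0.034
```

Call:
drive_tool(
  moves="0 0 0 0; 0 0 0 0; 0 0 0 0; 0 0 0 0; 0 0 0 0; 0 0 0 0",
  gripper=0,
)

```text
time_s: 36.55
tcp_pos: [0.4427, -0.0125, 0.0305]
tool_rot: [180.0, 0.1, -167.9]
force: [-0.6, 9.1, 5.1]
gripper_width: 0.0114
```

Call:
drive_tool(
  moves="-0.1 0.02 0 0; -0.3 0.02 0 0; -0.5 0.02 0 0; -0.7 0.02 0 0; -0.9 0.02 0 0; -1.1 0.02 0 0; -1.3 0.02 0 0; -1.5 0.02 0 0; -1.7 0.02 0 0; -1.8 0.02 0 0; -1.8 0.02 0 0; -1.8 0.02 0 0",
)

```text
time_s: 37.75
tcp_pos: [0.5293, 0.0062, 0.0298]
tool_rot: [-180.0, -0.1, -167.9]
force: [-13.7, -6.3, 9.7]
gripper_width: 0.0113
```

```bash
python3 - <<'E'
from h import *
s=st(); print(wr(s['tcp_pos']),wr([.4427,-.0125]))
d=snap('scene')['image'][170:250,240:340]; t=snap('top')['image'][140:225,230:330]
o=np.hstack([cv2.resize(d,(400,320),interpolation=cv2.INTER_CUBIC),cv2.resize(t,(400,320),interpolation=cv2.INTER_CUBIC)]); cv2.imwrite('pics/push.png',o[...,::-1])
E
```

```text
37.75 [0.5293 0.0062 0.0298] [-1.7997e+02 -1.3000e-01 -1.6792e+02] F [-13.7  -6.3   9.7] w 0.0113
[-0.08791449  0.00117197] [-0.17650721  0.00102189]
```

View pics/push.png

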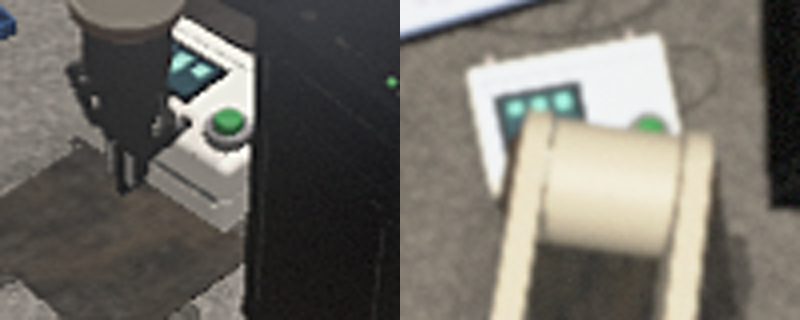

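Call:
drive_tool(
  moves="-0.02 0 0 0; -0.04 0 0 0; -0.06 0 0 0; -0.06 0 0 0",
)

```text
time_s: 38.25
tcp_pos: [0.5303, 0.0065, 0.0295]
tool_rot: [-180.0, -0.4, -167.9]
force: [-31.0, -10.3, 19.7]
gripper_width: 0.0111
```

Travel was about 89 mm and the carrier is now firm at 31 N. The picture shows the fascia against the housing around (205,190), so it's shut. I'll release the fin and go up, then press the button with one finger of the open gripper so the wrist stays clear of the tower.

Call:
drive_tool(
  moves="0.04 0 0 0; 0.06 0 0 0; 0.06 0 0 0; 0.06 0 -0.3 0; 0.06 0 -1 0; 0.06 0 -1.8 0; 0.06 0 -1.8 0; 0.06 0 -1.8 0; 0.06 0 -1.8 0",
  gripper=0.4,
)

```text
time_s: 39.15
tcp_pos: [0.5295, 0.0067, 0.1185]
tool_rot: [180.0, -0.1, -167.9]
force: [-0.7, -0.1, -0.1]
gripper_width: 0.0339
```

```bash
python3 - <<'E'
from h import *
w=rw(-.031,-.0115); print(w)
plan([(*w,.12,192.1,(2,.6)),(*w,.085,192.1,(2,.4))])
d=snap('scene')['image'][170:250,220:320]; t=snap('top')['image'][140:225,230:330]
o=np.hstack([cv2.resize(d,(400,320),interpolation=cv2.INTER_CUBIC),cv2.resize(t,(400,320),interpolation=cv2.INTER_CUBIC)]); cv2.imwrite('pics/push2.png',o[...,::-1])
E
```

```text
[0.58759933 0.00575732]
39.15 [0.5295 0.0067 0.1185] [ 1.7998e+02 -6.0000e-02 -1.6792e+02] F [-0.7 -0.1 -0.1] w 0.0339
8
-0.57 -0.13 -0.02 -0; -1.13 -0.26 -0.03 -0; -1.13 -0.26 -0.03 -0; -1.13 -0.26 -0.03 -0; -1.13 -0.26 0.32 -0; -1.13 -0.26 0.67 -0; -1.13 -0.26 0.67 -0; -1.13 -0.26 0.67 -0
```

View pics/push2.png

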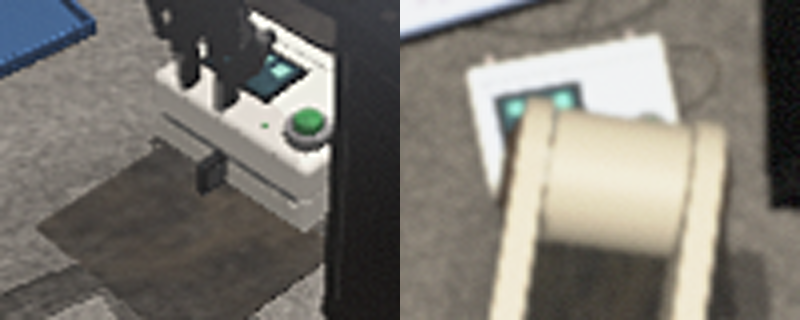

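The carrier is shut: fin at (210,170) stands out, fascia flush with the housing. Now for the button.

Call:
drive_tool(
  moves="-0.3 -0.1 0 0; -0.7 -0.2 0 0; -1.13 -0.26 0 0; -1.13 -0.26 0 0; -1.13 -0.26 0 0; -1.13 -0.26 0.3 0; -1.13 -0.26 0.5 0; -1.13 -0.26 0.6 0; -1.13 -0.26 0.67 0; -1.13 -0.26 0.67 0; -1.13 -0.26 0.67 0",
  gripper=1,
)

```text
time_s: 40.35
tcp_pos: [0.5879, 0.0057, 0.0861]
tool_rot: [-180.0, 0.0, -167.9]
force: [0.2, -0.9, -0.7]
gripper_width: 0.0856
```

Call:
drive_tool(
  moves="0 0 0.05 0; 0 0 0.1 0; 0 0 0.13 0; 0 0 0.16 0; 0 0 0.16 0; 0 0 0.16 0",
)

```text
time_s: 40.95
tcp_pos: [0.5882, 0.0057, 0.0786]
tool_rot: [-180.0, 0.1, -167.9]
force: [-1.2, 0.6, 11.8]
gripper_width: 0.0858
```

Call:
drive_tool(
  moves="0 0 -0.04 0; 0 0 -0.04 0; 0 0 -0.04 0",
)

```text
time_s: 41.25
tcp_pos: [0.5881, 0.0057, 0.08]
tool_rot: [-180.0, 0.0, -167.9]
force: [3.3, -0.1, 3.9]
gripper_width: 0.0855
```

Call:
drive_tool(
  moves="0 0 -0.06 0; 0 0 -0.06 0; 0 0 -0.06 0",
)

```text
time_s: 41.55
tcp_pos: [0.5878, 0.0057, 0.0827]
tool_rot: [-180.0, -0.0, -167.9]
force: [2.6, 0.6, 2.5]
gripper_width: 0.0855
```

Spring-like force (2.5 N, then 3.9 N) followed by a stop at 11.8 N means it's the button and it bottomed. I'll press once more firmly, then release.

Call:
drive_tool(
  moves="0 0 0.05 0; 0 0 0.1 0; 0 0 0.13 0; 0 0 0.13 0; 0 0 0.13 0",
)

```text
time_s: 42.05
tcp_pos: [0.5881, 0.0057, 0.0782]
tool_rot: [-179.9, 0.1, -167.9]
force: [-11.0, 3.5, 30.9]
gripper_width: 0.0858
```

Call:
drive_tool(
  moves="0 0 -0.2 0; 0 0 -0.5 0; 0 0 -0.9 0; 0.4 0.1 -0.9 0; 1 0.25 -0.9 0; 1.6 0.25 -0.9 0; 1.6 0.25 -0.9 0; 1.6 0.25 -0.9 0",
  gripper=0.4,
)

```text
time_s: 42.85
tcp_pos: [0.5069, 0.0012, 0.1217]
tool_rot: [-180.0, 0.0, -168.0]
force: [0.9, -0.2, 0.0]
gripper_width: 0.0341
```

```bash
python3 - <<'E'
from h import *
w=rw(-.0875,.001)
plan([(*w,.12,192.1,(2,.6)),(*w,.030,192.1,(2,.5))])
d=snap('scene'); I=d['image']; hsv=cv2.cvtColor(I,cv2.COLOR_RGB2HSV); g=((hsv[...,0]>60)&(hsv[...,0]<95)&(hsv[...,1]>100)&(hsv[...,2]>50)).astype(np.uint8)
n,l,s,c=cv2.connectedComponentsWithStats(g)
for i in range(1,n):
    if s[i,4]>10: print(s[i],c[i])
E
```

```text
42.85 [0.5069 0.0012 0.1217] [-1.8000e+02  3.0000e-02 -1.6795e+02] F [ 0.9 -0.2  0. ] w 0.0341
9
-0.47 0 0.03 -0.01; -0.47 0 0.03 -0.01; -0.47 0 0.03 -0.01; -0.47 0 0.48 -0.01; -0.47 0 0.93 -0.01; -0.47 0 1.38 -0.01; -0.47 0 1.83 -0.01; -0.47 0 1.83 -0.01; -0.47 0 1.83 -0.01
[294 198   6   5  29] [296.5862069  200.06896552]
```

Call:
drive_tool(
  moves="-0.47 0 0 0; -0.47 0 0 0; -0.47 0 0.4 0; -0.47 0 0.9 0; -0.47 0 1.4 0; -0.47 0 1.8 0; -0.47 0 1.83 0; -0.47 0 1.83 0; -0.47 0 1.83 0",
)

```text
time_s: 43.8
tcp_pos: [0.5306, 0.0061, 0.0309]
tool_rot: [-180.0, 0.1, -167.9]
force: [-1.0, -0.1, -0.4]
gripper_width: 0.0342
```

Call:
drive_tool(
  moves="0 0 0 0; 0 0 0 0; 0 0 0 0; 0 0 0 0; 0 0 0 0; 0 0 0 0",
  gripper=0,
  squeeze=40,
)

```text
time_s: 44.4
tcp_pos: [0.5304, 0.0064, 0.0309]
tool_rot: [-180.0, 0.1, -167.9]
force: [-1.5, 3.0, 7.1]
gripper_width: 0.0111
```

Call:
drive_tool(
  moves="0.1 0 0 0; 0.3 0 0 0; 0.5 0 0 0; 0.7 0 0 0; 0.9 0 0 0; 1.1 0 0 0; 1.3 0 0 0; 1.5 0 0 0; 1.7 0 0 0; 1.79 0 0 0; 1.79 0 0 0; 1.79 0 0 0",
)

```text
time_s: 45.6
tcp_pos: [0.4427, -0.0124, 0.0308]
tool_rot: [-180.0, 0.1, -167.9]
force: [-2.7, 4.6, 9.1]
gripper_width: 0.0109
```

Call:
drive_tool(
  moves="0 0 0 0; 0 0 0 0; 0 0 0 0; 0 0 -0.4 0; 0 0 -1 0; 0 0 -1.6 0; -0.3 0.5 -1.6 0; -0.6 1.2 -1.6 0; -0.9 1.9 -1.6 0; -0.9 1.9 -1.6 0; -0.9 1.9 -1.6 0",
  gripper=0.4,
)

```text
time_s: 46.7
tcp_pos: [0.4664, 0.0902, 0.1096]
tool_rot: [-180.0, -0.0, -167.8]
force: [-0.2, -1.2, -0.6]
gripper_width: 0.0342
```

```bash
python3 - <<'E'
from h import *
from car import car
from t import cass
st(); car('car4.png',.03); cass('top'); cass('scene')
E
```

```text
46.7 [0.4664 0.0902 0.1096] [-1.7999e+02 -3.0000e-02 -1.6782e+02] F [-0.2 -1.2 -0.6] w 0.0342
top tray [467.5 353.8 184.6 204.4   3. ]
scene tray [459.1 344.8 188.5 217.    1.1]
```

View pics/car4.png

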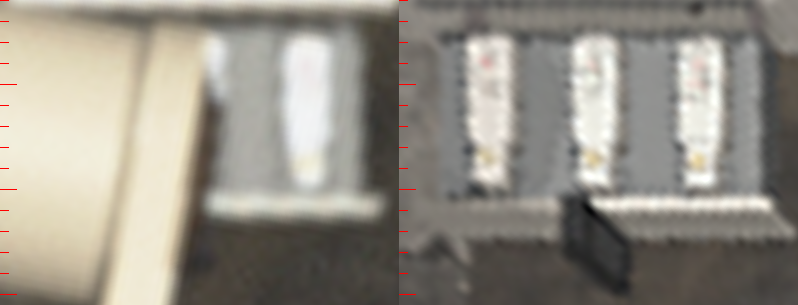

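All three cassettes stayed seated (scene columns ~492, 596, 701), and the tray hasn't moved. I'll return them, starting with pocket 1.

```bash
python3 - <<'E'
from h import *
w=rw(-.108,.05)
plan([(*w,.08,192.1,(2,.6)),(*w,.0278,192.1,(3,.4))])
for py,q in((.05,(.4644,.4139)),(0,(.4675,.354)),(-.05,(.4706,.2941))):
    w=rw(-.108,py); print(w); plan([(*w,.08,192.1,0),(*q,.08,183,(1,.92))],p0=[*w,.0278],yaw0=192.1)
E
```

```text
46.9 [0.4665 0.0889 0.1098] [-1.7999e+02 -1.0000e-02 -1.6800e+02] F [-0.6 -0.   0.4] w 0.0343
10
-0.24 -0.45 0.3 -0.01; -0.48 -0.9 0.6 -0.01; -0.48 -0.9 0.6 -0.01; -0.48 -0.9 0.6 -0.01; -0.48 -0.9 0.94 -0.01; -0.48 -0.9 1.29 -0.01; -0.48 -0.9 1.64 -0.01; -0.48 -0.9 1.64 -0.01; -0.48 -0.9 1.64 -0.01; -0.48 -0.9 1.64 -0.01
[0.49941848 0.04975036]
46.9 [0.4665 0.0889 0.1098] [-1.7999e+02 -1.0000e-02 -1.6800e+02] F [-0.6 -0.   0.4] w 0.0343
11
0 0 -0.52 0; 0 0 -1.04 0; -0.11 0.91 -1.04 0.14; -0.21 1.82 -1.04 0.28; -0.32 2.73 -1.04 0.43; -0.42 3.63 -1.04 0.57; -0.53 4.54 -1.04 0.71; -0.63 5.45 -1.04 0.85; -0.74 6.36 -1.04 1; -0.84 7.27 -1.04 1.14; -0.84 7.27 -1.04 1.14
[0.50989941 0.0008612 ]
46.9 [0.4665 0.0889 0.1098] [-1.7999e+02 -1.0000e-02 -1.6800e+02] F [-0.6 -0.   0.4] w 0.0343
11
0 0 -0.52 0; 0 0 -1.04 0; -0.08 0.89 -1.04 0.14; -0.16 1.77 -1.04 0.28; -0.24 2.66 -1.04 0.43; -0.33 3.54 -1.04 0.57; -0.41 4.43 -1.04 0.71; -0.49 5.31 -1.04 0.85; -0.57 6.2 -1.04 1; -0.65 7.08 -1.04 1.14; -0.65 7.08 -1.04 1.14
[ 0.52038034 -0.04802797]
46.9 [0.4665 0.0889 0.1098] [-1.7999e+02 -1.0000e-02 -1.6800e+02] F [-0.6 -0.   0.4] w 0.0343
11
0 0 -0.52 0; 0 0 -1.04 0; -0.06 0.86 -1.04 0.14; -0.12 1.72 -1.04 0.28; -0.17 2.59 -1.04 0.43; -0.23 3.45 -1.04 0.57; -0.29 4.31 -1.04 0.71; -0.35 5.17 -1.04 0.85; -0.4 6.04 -1.04 1; -0.46 6.9 -1.04 1.14; -0.46 6.9 -1.04 1.14
```

Call:
drive_tool(
  moves="-0.24 -0.45 0.3 0; -0.48 -0.9 0.6 0; -0.48 -0.9 0.6 0; -0.48 -0.9 0.6 0; -0.48 -0.9 0.94 0; -0.48 -0.9 1.29 0; -0.48 -0.9 1.5 0; -0.48 -0.9 1.6 0; -0.48 -0.9 1.64 0; -0.48 -0.9 1.64 0; -0.48 -0.9 1.64 0",
)

```text
time_s: 48.0
tcp_pos: [0.4997, 0.0508, 0.0284]
tool_rot: [-180.0, 0.0, -167.9]
force: [-0.2, 0.2, -0.3]
gripper_width: 0.0341
```

Call:
drive_tool(
  moves="0 0 0 0; 0 0 0 0; 0 0 0 0; 0 0 0 0; 0 0 0 0; 0 0 -0.1 0; 0 0 -0.4 0; 0 0 -1.04 0; 0 0 -1.04 0; 0 0 -1.04 0",
  gripper=0.1,
)

```text
time_s: 49.0
tcp_pos: [0.4998, 0.0507, 0.0805]
tool_rot: [-180.0, 0.1, -167.9]
force: [-0.3, -0.4, -0.6]
gripper_width: 0.0179
```

Call:
drive_tool(
  moves="-0.11 0.91 0 0.14; -0.21 1.82 0 0.28; -0.32 2.73 0 0.43; -0.42 3.63 0 0.57; -0.53 4.54 0 0.71; -0.63 5.45 0 0.85; -0.74 6.36 0 1; -0.84 7.26 0 1.14; -0.84 7.26 0 1.14; -0.84 7.26 0.4 1.14; -0.84 7.26 0.8 1.14; -0.84 7.26 0.8 1.14",
)

```text
time_s: 50.2
tcp_pos: [0.463, 0.4131, 0.0363]
tool_rot: [-179.8, -0.3, -177.0]
force: [-0.9, 0.4, -0.4]
gripper_width: 0.0178
```

Call:
drive_tool(
  moves="0 0 0.2 0; 0 0 0.4 0; 0 0 0.53 0; 0 0 0.56 0; 0 0 0.59 0; 0 0 0.59 0; 0 0 0.59 0",
)

```text
time_s: 50.9
tcp_pos: [0.4647, 0.4146, 0.0106]
tool_rot: [180.0, 0.0, -177.0]
force: [0.7, 0.1, 0.1]
gripper_width: 0.0178
```

Release, lift, and go back to pocket 2.

Call:
drive_tool(
  moves="0 0 0 0; 0 0 0 0; 0 0 0 0; 0 0 0 0; 0 0 -0.5 0; 0 0 -1.4 0; 0 0 -1.4 0; 0 0 -1.4 0",
  gripper=0.4,
)

```text
time_s: 51.7
tcp_pos: [0.465, 0.4148, 0.0814]
tool_rot: [179.9, 0.1, -177.0]
force: [0.4, 0.1, -0.6]
gripper_width: 0.0343
```

```bash
python3 - <<'E'
from h import *
from t import cass
w=rw(-.108,0.0005)
plan([(*w,.08,192.1,(1,.92)),(*w,.0278,192.1,(3,.4))]); cass('scene')
E
```

```text
51.7 [0.465  0.4148 0.0814] [ 1.7994e+02  1.1000e-01 -1.7705e+02] F [ 0.4  0.1 -0.6] w 0.0343
17
-0.05 -0.83 0 -0.11; -0.09 -1.66 0.01 -0.23; -0.14 -2.49 0.01 -0.34; -0.19 -3.32 0.01 -0.46; -0.23 -4.15 0.01 -0.57; -0.28 -4.98 0.02 -0.69; -0.33 -5.81 0.02 -0.8; -0.37 -6.64 0.02 -0.91; -0.42 -7.47 0.02 -1.03; -0.47 -8.3 0.03 -1.14; -0.47 -8.3 0.03 -1.14; -0.47 -8.3 0.38 -1.14
-0.47 -8.3 0.72 -1.14; -0.47 -8.3 1.07 -1.14; -0.47 -8.3 1.07 -1.14; -0.47 -8.3 1.07 -1.14; -0.47 -8.3 1.07 -1.14
scene tray [458.1 348.2 180.7 216.1   3.1]
  cass [459.3 410.8  74.6  32.3   6.7]
```

Call:
drive_tool(
  moves="-0.05 -0.83 0 -0.11; -0.09 -1.66 0 -0.23; -0.14 -2.49 0 -0.34; -0.19 -3.32 0 -0.46; -0.23 -4.15 0 -0.57; -0.28 -4.98 0 -0.69; -0.33 -5.81 0 -0.8; -0.37 -6.64 0 -0.91; -0.42 -7.47 0 -1.03; -0.47 -8.3 0 -1.14; -0.47 -8.3 0 -1.14; -0.47 -8.3 0 -1.14",
)

```text
time_s: 52.95
tcp_pos: [0.5089, 0.0006, 0.0793]
tool_rot: [180.0, -0.1, -168.1]
force: [-0.4, 0.9, -1.3]
gripper_width: 0.0345
```

Call:
drive_tool(
  moves="0 0 0.35 0; 0 0 0.7 0; 0 0 0.9 0; 0 0 1.02 0; 0 0 1.06 0; 0 0 1.06 0; 0 0 1.06 0",
)

```text
time_s: 53.65
tcp_pos: [0.5097, 0.0013, 0.0279]
tool_rot: [-180.0, 0.0, -167.9]
force: [-0.2, -0.0, 0.3]
gripper_width: 0.0343
```

Call:
drive_tool(
  moves="0 0 0 0; 0 0 0 0; 0 0 0 0; 0 0 0 0; 0 0 0 0; 0 0 -0.1 0; 0 0 -0.4 0; 0 0 -1.04 0; 0 0 -1.04 0; 0 0 -1.04 0",
  gripper=0.1,
)

```text
time_s: 54.65
tcp_pos: [0.5097, 0.0012, 0.08]
tool_rot: [-180.0, 0.1, -167.9]
force: [-0.2, -0.8, -0.3]
gripper_width: 0.0185
```

```bash
python3 t.py
```

```text
top tray [467.5 353.7 184.5 204.6   3. ]
  cass [462.6 413.3  73.4  27.4   1.3]
scene tray [461.  347.4 187.4 217.1   2.8]
  cass [458.2 410.7  78.4  32.3   6.7]
```

Call:
drive_tool(
  moves="-0.08 0.89 0 0.14; -0.16 1.77 0 0.28; -0.24 2.66 0 0.43; -0.33 3.54 0 0.57; -0.41 4.43 0 0.71; -0.49 5.31 0 0.85; -0.57 6.2 0 1; -0.65 7.06 0 1.14; -0.65 7.06 0 1.14; -0.65 7.06 0.4 1.14; -0.65 7.06 0.8 1.14; -0.65 7.06 0.8 1.14",
)

```text
time_s: 55.95
tcp_pos: [0.4658, 0.3521, 0.036]
tool_rot: [-179.8, -0.3, -177.0]
force: [0.1, 0.0, -0.5]
gripper_width: 0.0182
```

Call:
drive_tool(
  moves="0 0 0.2 0; 0 0 0.4 0; 0 0 0.53 0; 0 0 0.56 0; 0 0 0.59 0; 0 0 0.59 0; 0 0 0.59 0",
)

```text
time_s: 56.65
tcp_pos: [0.4676, 0.3533, 0.0101]
tool_rot: [180.0, 0.0, -177.0]
force: [0.0, -0.5, 0.4]
gripper_width: 0.018
```

Call:
drive_tool(
  moves="0 0 0 0; 0 0 0 0; 0 0 0 0; 0 0 0 0; 0 0 -0.5 0; 0 0 -1.4 0; 0 0 -1.4 0; 0 0 -1.4 0",
  gripper=0.4,
)

```text
time_s: 57.45
tcp_pos: [0.4678, 0.3535, 0.0808]
tool_rot: [179.9, 0.1, -177.0]
force: [0.0, 1.0, -1.5]
gripper_width: 0.0343
```

```bash
python3 - <<'E'
from h import *
w=rw(-.1085,-.0495)
plan([(*w,.08,192.1,(2,.92))])
E
```

```text
57.45 [0.4678 0.3535 0.0808] [ 1.7995e+02  1.1000e-01 -1.7705e+02] F [ 0.   1.  -1.5] w 0.0343
11
-0.07 -0.9 0 -0.13; -0.14 -1.79 0 -0.25; -0.21 -2.69 0.01 -0.38; -0.28 -3.58 0.01 -0.51; -0.35 -4.48 0.01 -0.64; -0.42 -5.38 0.01 -0.76; -0.49 -6.27 0.01 -0.89; -0.56 -7.17 0.01 -1.02; -0.62 -8.07 0.02 -1.14; -0.62 -8.07 0.02 -1.14; -0.62 -8.07 0.02 -1.14
```

Call:
drive_tool(
  moves="-0.07 -0.9 0 -0.13; -0.14 -1.79 0 -0.25; -0.21 -2.69 0 -0.38; -0.28 -3.58 0 -0.51; -0.35 -4.48 0 -0.64; -0.42 -5.38 0 -0.76; -0.49 -6.27 0 -0.89; -0.56 -7.17 0 -1.02; -0.62 -8.07 0 -1.14; -0.62 -8.07 0 -1.14; -0.62 -8.07 0 -1.14; -0.62 -8.07 0 -1.14",
)

```text
time_s: 58.65
tcp_pos: [0.5187, -0.0474, 0.0791]
tool_rot: [180.0, -0.1, -167.9]
force: [-0.1, -0.1, -0.7]
gripper_width: 0.0341
```

Call:
drive_tool(
  moves="0 0 0.35 0; 0 0 0.7 0; 0 0 0.9 0; 0 0 1.02 0; 0 0 1.05 0; 0 0 1.05 0; 0 0 1.05 0",
)

```text
time_s: 59.35
tcp_pos: [0.5194, -0.0481, 0.0279]
tool_rot: [-180.0, 0.0, -167.9]
force: [0.7, 0.3, 0.0]
gripper_width: 0.034
```

Call:
drive_tool(
  moves="0 0 0 0; 0 0 0 0; 0 0 0 0; 0 0 0 0; 0 0 0 0; 0 0 -0.1 0; 0 0 -0.4 0; 0 0 -1.04 0; 0 0 -1.04 0; 0 0 -1.04 0",
  gripper=0.1,
)

```text
time_s: 60.35
tcp_pos: [0.5194, -0.0482, 0.0801]
tool_rot: [-180.0, 0.1, -167.9]
force: [0.2, 0.1, -0.5]
gripper_width: 0.0184
```

```bash
python3 t.py; python3 - <<'E'
from h import *
plan([(.4706,.2941,.08,183,(1,.92))])
E
```

```text
top tray [467.3 354.5 184.5 206.    3.1]
  cass [463.9 350.8  73.2  27.2   1.3]
  cass [460.7 413.2  77.2  27.4   1.3]
scene tray [463.4 347.5 192.2 217.1   2.8]
  cass [461.8 349.7  32.2  73.   89.6]
  cass [458.2 410.7  78.3  32.3   6.7]
60.45 [ 0.5187 -0.0481  0.0788] [ 1.7998e+02 -5.0000e-02 -1.6793e+02] F [-0.  -0.3 -0.1] w 0.0183
9
-0.06 0.86 -0 0.14; -0.12 1.72 -0.01 0.28; -0.18 2.59 -0.01 0.42; -0.24 3.45 -0.01 0.57; -0.31 4.31 -0.02 0.71; -0.37 5.17 -0.02 0.85; -0.43 6.03 -0.02 0.99; -0.49 6.89 -0.02 1.13; -0.49 6.89 -0.02 1.13
```

Call:
drive_tool(
  moves="-0.06 0.86 0 0.14; -0.12 1.72 0 0.28; -0.18 2.59 0 0.42; -0.24 3.45 0 0.57; -0.31 4.31 0 0.71; -0.37 5.17 0 0.85; -0.43 6.03 0 0.99; -0.48 6.89 0 1.13; -0.48 6.89 0 1.13; -0.48 6.89 0.4 1.13; -0.48 6.89 0.8 1.13; -0.48 6.89 0.8 1.13",
)

```text
time_s: 61.65
tcp_pos: [0.4689, 0.2928, 0.0362]
tool_rot: [-179.9, -0.3, -177.0]
force: [-0.1, 0.0, 0.6]
gripper_width: 0.0184
```

Call:
drive_tool(
  moves="0 0 0.2 0; 0 0 0.4 0; 0 0 0.53 0; 0 0 0.56 0; 0 0 0.59 0; 0 0 0.59 0; 0 0 0.59 0",
)

```text
time_s: 62.35
tcp_pos: [0.4708, 0.2939, 0.0102]
tool_rot: [180.0, 0.0, -177.0]
force: [0.5, -0.2, 0.3]
gripper_width: 0.0182
```

Call:
drive_tool(
  moves="0 0 0 0; 0 0 0 0; 0 0 0 0; 0 0 0 0; 0 0 -0.5 0; 0 0 -1.4 0; 0 0 -1.4 0; 0 0 -1.4 0",
  gripper=0.4,
)

```text
time_s: 63.15
tcp_pos: [0.471, 0.294, 0.0808]
tool_rot: [180.0, 0.1, -177.0]
force: [0.3, -0.3, -0.4]
gripper_width: 0.034
```

```bash
python3 - <<'E'
from h import *
w=rw(-.177,.001)
plan([(*w,.08,192.1,(1,.92))])
E
```

```text
63.15 [0.471  0.294  0.0808] [ 1.7996e+02  1.2000e-01 -1.7697e+02] F [ 0.3 -0.3 -0.4] w 0.034
8
0.13 -0.87 0 -0.16; 0.26 -1.74 0 -0.32; 0.39 -2.61 0.01 -0.49; 0.51 -3.48 0.01 -0.65; 0.64 -4.35 0.01 -0.81; 0.77 -5.22 0.01 -0.97; 0.9 -6.09 0.02 -1.13; 0.9 -6.09 0.02 -1.13
```

Now shut the carrier.

Call:
drive_tool(
  moves="0.13 -0.87 0 -0.16; 0.26 -1.74 0 -0.32; 0.39 -2.61 0 -0.49; 0.51 -3.48 0 -0.65; 0.64 -4.35 0 -0.81; 0.77 -5.22 0 -0.97; 0.9 -6.09 0 -1.13; 0.9 -6.09 0 -1.13; 0.9 -6.09 0 -1.13; 0.9 -6.09 0.35 -1.13; 0.9 -6.09 0.35 -1.13; 0.9 -6.09 0.35 -1.13",
)

```text
time_s: 64.35
tcp_pos: [0.4415, -0.0117, 0.0621]
tool_rot: [180.0, -0.1, -167.9]
force: [0.1, -0.9, -0.6]
gripper_width: 0.0342
```

Call:
drive_tool(
  moves="0 0 0.3 0; 0 0 0.6 0; 0 0 0.67 0; 0 0 0.67 0; 0 0 0.67 0",
)

```text
time_s: 64.85
tcp_pos: [0.4421, -0.0125, 0.0296]
tool_rot: [-180.0, 0.0, -167.9]
force: [0.4, -0.8, -0.2]
gripper_width: 0.0342
```

Call:
drive_tool(
  moves="0 0 0 0; 0 0 0 0; 0 0 0 0; 0 0 0 0; 0 0 0 0; 0 0 0 0",
  gripper=0,
)

```text
time_s: 65.45
tcp_pos: [0.4421, -0.0125, 0.0296]
tool_rot: [-180.0, 0.1, -167.9]
force: [-1.6, 3.8, 7.2]
gripper_width: 0.0111
```

Call:
drive_tool(
  moves="-0.1 0 0 0; -0.3 0 0 0; -0.5 0 0 0; -0.7 0 0 0; -0.9 0 0 0; -1.1 0 0 0; -1.3 0 0 0; -1.5 0 0 0; -1.7 0 0 0; -1.8 0 0 0; -1.83 0 0 0; -1.83 0 0 0",
)

```text
time_s: 66.65
tcp_pos: [0.5295, 0.0062, 0.0295]
tool_rot: [180.0, -0.2, -167.9]
force: [-22.8, -3.0, 23.3]
gripper_width: 0.0108
```

Call:
drive_tool(
  moves="-0.02 0 0 0; -0.03 0 0 0; -0.03 0 0 0",
)

```text
time_s: 66.95
tcp_pos: [0.5296, 0.0063, 0.0294]
tool_rot: [180.0, -0.4, -167.9]
force: [-36.4, -6.7, 32.7]
gripper_width: 0.0114
```

Call:
drive_tool(
  moves="0.05 0 0 0; 0.08 0 0 0; 0.08 0 0 0; 0.08 0 -0.5 0; 0.08 0 -1.2 0; 0.08 0 -2 0; 1 0.5 -2.5 0; 2 1 -2.5 0; 2 1.5 -2.5 0; 2 1.5 -2.5 0; 2 1.5 -2.5 0",
  gripper=0.4,
)

```text
time_s: 68.05
tcp_pos: [0.4193, 0.0596, 0.1543]
tool_rot: [-180.0, 0.1, -167.9]
force: [0.6, 0.1, 0.7]
gripper_width: 0.0342
```

```bash
python3 t.py; python3 - <<'E'
from h import *
st(); d=snap('scene')['image'][140:250,170:320]; t=snap('top')['image'][140:250,150:310]
o=np.hstack([cv2.resize(d,(400,293),interpolation=cv2.INTER_CUBIC),cv2.resize(t,(400,293),interpolation=cv2.INTER_CUBIC)]); cv2.imwrite('pics/end.png',o[...,::-1])
E
```

```text
top tray [467.1 354.5 184.7 205.9   3.3]
  cass [463.9 350.8  73.2  27.2   1.3]
  cass [462.6 413.3  73.4  27.4   1.3]
  cass [466.9 292.7  76.9  27.1   1.2]
scene tray [458.  347.3 181.3 218.    2.8]
  cass [461.1 290.6  71.1  31.    2. ]
  cass [461.8 350.8  30.   73.   89.6]
  cass [458.2 410.7  78.4  32.3   6.7]
68.15 [0.4197 0.0589 0.1538] [-179.99    0.   -167.93] F [-0.7  0.9  0. ] w 0.0344
```

View pics/end.png

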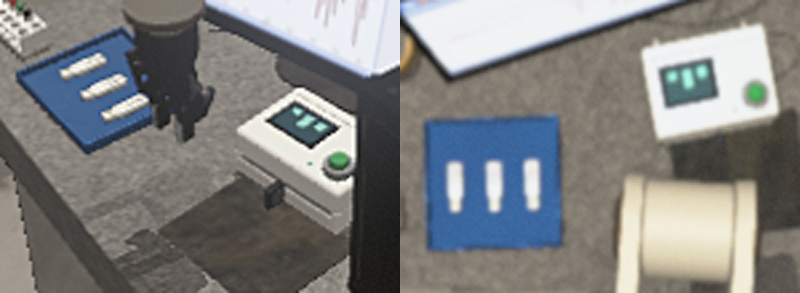

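The picture shows the three cassettes side by side in the tray, window up, at (456,187), (494,187) and (532,184). The carrier is flush and the button is up.

```bash
python3 -c "
from cell import robot; print(robot.finish_job())"
```

```text
the job is handed in; nothing more can be done
None
```

The job is done and handed in at about 68 s. All three cassettes went through the reader, the start button was pressed and came up, and the cassettes are back in the blue tray with the carrier shut.

- **Seating:** The cassettes in pockets 1 and 2 first sat about 2 mm high at the rear. I pressed them down there, and all three then read about 32 mm at the top. The front end of the one in pocket 3 read 32.4 mm.
- **Shutting:** The carrier travelled about 89 mm before meeting a firm stop (31 N), less than the 95 mm nominal. I read that as it starting slightly short of fully out. The first picture after shutting and the last one both show the fascia flush, and the second closing also met a stop (36 N).
- **Button:** I pressed it to its stop twice (12 N, then 31 N). Afterwards it showed in its original place in the image.
- **Last picture:** The three cassettes lie flat and apart in the tray, window up. The tray is where it was at the start. I did not check the bottle, timer, vial rack and jars one by one; I did not work close to any of them.
- **Forces:** An early probe of the tray floor with the fingertips reached about 79 N, and a press on the pocket 3 cassette reached about 52 N. Both are under the 120 N wrist limit, and I take both to be on the fingertips rather than the gripper body.

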